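Sort salvaged trackball balls on the sloped board

ROBOT

A 6-joint arm with a two-finger parallel gripper is mounted at the origin on the work surface. World frame = base frame: x ahead of the robot, y to its left, z up, the work surface at z = 0. Lengths are in mm, angles in rad, forces in N, time in s.
With the tool pointing down it reaches from about 350 to 975 mm from the base axis. Payload 7.1 kg.
Tool frame: the origin (TCP) lies between the finger pads; the fingertips stand 8 mm ahead of it and the grasp point (between the pads) lies 11 mm behind it; x points along the fingers, y is the direction in which the jaws open and shut, and the axes are right-handed (so a half turn about x gives the same grasp; the last joint's range is limited). The gripper opens to 88 mm and grips with 3 to 60 N. Pads are 20 mm wide; open, the fingers measure 115 mm over their backs; the gripper's body (75 mm by 178 mm) begins 61 mm behind the grasp point.
Start: joints at [-1.202, 0.423, 1.63, -0, 1.089, -0.019], TCP at [236.361, -578.566, 230.675] pointing down, gripper open.
Joint ranges: [-3, 3], [-0.9, 2.11], [0.09, 2.58], [-1.31, 4.45], [0.11, 2.69], [-2.54, 2.54]. Speed limits (rad/s): [2.39, 2.39, 3.01, 3.14, 3.14, 3.14].

INTERFACE

Orientations are given as a rotation vector (axis times angle).
In Python, from workcell import ctrl gives the robot as it stands.
- The arm moves only by the tool apply_moves, never from a script. Its argument "increments" is a list of rows, each an object with "gripper": the opening in per cent of the stroke, from 0 (shut) to 100 (fully open); "delta_pos": the shift along the tool's x, y, z in cm, a list of three; "dr": the turn, a rotation vector about the tool's x, y, z in rad, a list of three. In form: [{"gripper": gripper, "delta_pos": [dx, dy, dz], "dr": [ax, ay, az]}, ...]. A call has exactly 5 rows; each row shifts and turns the commanded pose from where the row before left it, along the tool's axes as they then stand; what a row does not reach is not made up. A row lasts 1/12 s, in which the tool goes at most 41.7 mm and 7.16 degrees, less where a joint would pass 70% of its speed; a pose out of reach is approached as far as the arm can. A call with a gripper value outside its range is refused whole. The fingers move at their own pace and stop on an object; the grip force is fixed at half the most. Time passes only in rows, so rows that do not move let the fingers close, or fill a call up. It gives the time, the measured TCP pose, the force and the opening at its end, in the units of the state.
- ctrl.get_obs(): the state, without advancing time (a new reading comes with each control period).
- ctrl.get_image(name): name is "side" or "top" or "wrist"; returns a dict with "img" (384x512x3 uint8, red, green, blue), "range_z" (384x512 float32, mm along the optical axis (not along the pixel's ray), 0 where there is no reading), "mtx" (3x3 intrinsics, pixels), "k1" (the pictures are not rectified: a ray, as slopes to the right and down, at radius r is drawn at 1 + k1 r^2 times it, then the intrinsics apply), "rvec" (rotation vector, rad) and "tvec" (3), from world to camera coordinates, as OpenCV has them. Camera axes: x right, y down, z forward; pixel columns grow to the right and rows downward; lengths in mm; the calibration is good to about 2 mm. A picture is of the moment at which its call begins.
- ctrl.close_job(): hands the job in, once; it reports no verdict.
The state is a dict: "t": time; "qpos": joint angles; "qvel": joint speeds; "joint_torque": joint torques, N m; "ee_pos": TCP position; "orientation": TCP orientation; "ft_force": force on the tool from outside, world axes, zero at the start; "moment": the same for the moment, N m; "width": finger opening in mm.
Only numpy, scipy, OpenCV 4.12 (cv2) and the standard library are available. Lean on these libraries where they do the work, as an engineer would, in place of code of your own. Each camera call takes 0.05 s, during which the arm holds its last target. There are 200 camera calls.

TASK

Slide the two empty grey trays, handles outward, under the sloped sorting board, one fully home in each open bay. Then run all the loose balls down the board from its high end, tipping the scoop's load in over the high end and adding every ball from the blue rack, so that the small balls lie in the tray nearest the high end, the medium ones in the other tray and the large ones in the bin at the low end. Stand the empty scoop back upright in the middle of its black mat and leave the other things on the bench where they are.

Things in the scene. Friction and masses are not known exactly. Their poses are not given: they have to be found in the camera images.
- sorter: Fixed plywood sorter, 300 mm long. Origin: on the table under its middle. y runs lengthwise to its HIGH end, x away from the bays' open fronts (trays slide in along +x). On top two boards form a V trough (each rises 42 degrees from the slot) sloping down 12 degrees from y = +147 to -78 mm; its rims are 40 mm above the slot edges and at most 64 mm from the middle line x = 0.
- feed (a point): Point on the middle line of the V trough near its high end, at slot-edge height: (0, +117.5, 106) mm in the sorter's frame. Balls let go above it roll down by themselves. Trough there: slot 17 mm wide, 105 mm from rim to rim, rims 145 mm above the table. A plate closes the trough's high end at y = +150 mm, its top 154 mm above the table.
- slot_end (a point): Low end of the slot, on the middle line at edge height: (0, -77.5, 65) mm in the sorter's frame. The slot widens in steps: 17 mm from the high end (edges 113 mm above the table) to y = +72 mm, 28 mm to y = -8 mm, 37 mm to here. So 25 mm balls drop through just past y = +72 mm, 34 mm balls just past y = -8 mm, 43 mm balls roll off this end into the bin.
- bay_high (a point): Floor (the table) in the middle of the bay nearer the high end: (0, +49, 0) mm in the sorter's frame. 77 mm wide between 6 mm divider walls 64 to 78 mm tall, whose front edges are at x = -50 mm; open to -x; a stop 30 mm tall at the back, at x = +47 mm.
- bay_low (a point): The same for the second, lower bay: (0, -32.5, 0) mm in the sorter's frame, 74 mm wide, divider walls 50 to 64 mm tall, same front edges and stop.
- bin (a point): Middle of the floor of the built-in open-topped bin at the low end: (0, -111.5, 9) mm in the sorter's frame. Inside 94 (x) x 72 (y) mm; side walls 72 mm, end wall 85 mm tall; the floor falls 7 degrees to -x.
- scoop: Loose aluminium scoop. Origin: underside of pan centre; x points to the open mouth, z up. Pan floor x = -48 to +48 mm, then a 22 degree ramp up to the lip at x = +81, z = 17 mm; 80 mm wide, walls 42 mm tall. Black bar handle from x = -48 to -133 mm, 14 mm wide (y), z = 20 to 40 mm; grip it at x = -105 mm. About 140 g empty. Balls run out when it is tipped 40 to 60 degrees mouth down.
- scoop_mat: Fixed black rubber mat the scoop stands on, 180 (x) x 130 (y) x 3 mm. Origin: middle of its underside.
- rack: Fixed blue ball rack, 160 x 56 mm, 11 mm tall, with three 16 mm square pockets in a row along its x axis, at x = -50, 0 and +50 mm. Origin: middle of its underside. A ball rests on its pocket's edges, most of it above the rack.
- tray_a: One of two identical loose grey open trays, 88 (x) x 66 (y) x 30 mm tall, walls 3 mm, floor falling to the handle, about 90 g. Origin: middle of the pan's underside, z up. Bar handle level in -x out to x = -127 mm, 14 mm wide, z = 12 to 30 mm; grip it at x = -108 mm. Fully home: x axis along the sorter's, handle outward, origin 0 to 3 mm past the sorter's middle line. Either tray fits either bay.
- tray_b: One of two identical loose grey open trays, 88 (x) x 66 (y) x 30 mm tall, walls 3 mm, floor falling to the handle, about 90 g. Origin: middle of the pan's underside, z up. Bar handle level in -x out to x = -127 mm, 14 mm wide, z = 12 to 30 mm; grip it at x = -108 mm. Fully home: x axis along the sorter's, handle outward, origin 0 to 3 mm past the sorter's middle line. Either tray fits either bay.
- ball_s1_center (a point): Centre of a small black ball, 25 mm in diameter, about 13 g; starts in the scoop. May be absent. Rolls easily.
- ball_s2_center (a point): Centre of a small black ball, 25 mm in diameter, about 13 g; starts in the scoop. May be absent. Rolls easily.
- ball_s4_center (a point): Centre of a small black ball, 25 mm in diameter, about 13 g; starts in the scoop. May be absent. Rolls easily.
- ball_m1_center (a point): Centre of a medium black ball, 34 mm in diameter, about 32 g; starts in the scoop. May be absent. Rolls easily.
- ball_l1_center (a point): Centre of a large black ball, 43 mm in diameter, about 62 g; starts in the scoop. May be absent. Rolls easily.
- ball_s3_center (a point): Centre of a small black ball, 25 mm in diameter, about 13 g; starts in a pocket of the rack. May be absent. Rolls easily.
- ball_m3_center (a point): Centre of a medium black ball, 34 mm in diameter, about 32 g; starts in a pocket of the rack. May be absent. Rolls easily.
- ball_l2_center (a point): Centre of a large black ball, 43 mm in diameter, about 62 g; starts in a pocket of the rack. May be absent. Rolls easily.
- flux_jar: Bystander, not part of the job: small closed jar, 36 mm across, 45 mm tall.
- screwdriver: Bystander, not part of the job: screwdriver, 160 mm.
- tape_roll: Bystander, not part of the job: roll of amber tape lying flat, 64 mm across, 18 mm tall.
- dropper_bottle: Bystander, not part of the job: small bottle, 40 mm across, 110 mm tall.
- tweezers: Bystander, not part of the job: tweezers lying flat, 120 mm.
There are look-alikes about, which are no part of the job. What is shaped like the tray_a but pink is not meant.

How it is judged (in metres and radians):
On the way, in this order (a step that is already met when the one before it is completed fails the run):
1. both trays stand fully home in the bays under the board (x of tray_a in the frame of sorter between -0.012 and 0.012 m and z of each of tray_a, tray_b in the frame of sorter below 0.01 m and (y of tray_a in the frame of sorter between 0.04 and 0.058 m or y of tray_a in the frame of sorter between -0.0415 and -0.0235 m) and x of tray_b in the frame of sorter between -0.012 and 0.012 m and (y of tray_b in the frame of sorter between 0.04 and 0.058 m or y of tray_b in the frame of sorter between -0.0415 and -0.0235 m)), for 0.2 s.
2. the scoop is tipped over the high end of the board (angle between scoop's own z axis and vertical above 0.4 rad and distance between scoop and feed below 0.2 m), for 0.1 s.
At the end, for the whole second after the job is handed in: Trays fully home (12 mm along, 9 mm across); every ball present under 50 mm high in its place: 25 mm in the high bay, 34 mm in the low bay, 43 mm in the bin; scoop upright and still on its mat, origin within 45 mm (along) and 40 mm (across) of the middle (all of step 1 and y of ball_s1_center in the frame of sorter between 0.0085 and 0.0885 m and x of ball_s1_center in the frame of sorter between -0.05 and 0.05 m and z of ball_s1_center in the frame of sorter between 0 and 0.05 m and y of ball_s2_center in the frame of sorter between 0.0085 and 0.0885 m and x of ball_s2_center in the frame of sorter between -0.05 and 0.05 m and z of ball_s2_center in the frame of sorter between 0 and 0.05 m and y of ball_s4_center in the frame of sorter between 0.0085 and 0.0885 m and x of ball_s4_center in the frame of sorter between -0.05 and 0.05 m and z of ball_s4_center in the frame of sorter between 0 and 0.05 m and y of ball_m1_center in the frame of sorter between -0.0715 and 0.0065 m and x of ball_m1_center in the frame of sorter between -0.05 and 0.05 m and z of ball_m1_center in the frame of sorter between 0 and 0.05 m and y of ball_l1_center in the frame of sorter between -0.1485 and -0.0715 m and x of ball_l1_center in the frame of sorter between -0.05 and 0.05 m and z of ball_l1_center in the frame of sorter between 0 and 0.05 m and y of ball_s3_center in the frame of sorter between 0.0085 and 0.0885 m and x of ball_s3_center in the frame of sorter between -0.05 and 0.05 m and z of ball_s3_center in the frame of sorter between 0 and 0.05 m and y of ball_m3_center in the frame of sorter between -0.0715 and 0.0065 m and x of ball_m3_center in the frame of sorter between -0.05 and 0.05 m and z of ball_m3_center in the frame of sorter between 0 and 0.05 m and y of ball_l2_center in the frame of sorter between -0.1485 and -0.0715 m and x of ball_l2_center in the frame of sorter between -0.05 and 0.05 m and z of ball_l2_center in the frame of sorter between 0 and 0.05 m and x of scoop in the frame of scoop_mat between -0.045 and 0.045 m and y of scoop in the frame of scoop_mat between -0.04 and 0.04 m and height (world z) of scoop below 0.012 m and angle between scoop's own z axis and vertical below 0.1 rad and linear speed of scoop below 0.03 m/s); the robot touches nothing.
It fails at once if a bystander is moved more than 5 cm (distance of any of flux_jar, screwdriver, tape_roll, dropper_bottle, tweezers from where it was at the start of the episode above 0.05 m).
Of ball_s1, ball_s2, ball_s4, ball_m1, ball_l1 only 3 to 5 are there at a start; the rules pass over those that are not, and their reading is None.
Of ball_s3, ball_m3, ball_l2 only 2 to 3 are there at a start; the rules pass over those that are not, and their reading is None.
At some moment in a run one of tray_a, tray_b, scoop may be knocked a few centimetres aside while the robot is not near it.
It also fails if it takes over 192 s, if anything falls off the work surface, if the arm or the gripper's body presses on something with over 40 N, if the wrist force passes 120 N, or if a joint passes its speed limit or range.

## Working session

There is one attempt and no reset: what is moved stays moved. The work goes in short steps, Python scripts to look and compute and a tool call to move; the robot and the scene stay as the last step left them, time stands still between calls to the robot, and variables do not carry over. Pictures are saved under pics/ and viewed, about 12 in all and at most 16, crops included, and the job is handed in when it is done.

Besides the shell and the picture viewer there is one more tool, called after ">>>" as name(argument=value, ...), one argument or row to a line, values as JSON. apply_moves: Moves the arm, as the interface text tells. Its arguments: {"type":"object","properties":{"increments":{"type":"array","items":{"type":"object","properties":{"gripper":{"type":"number"},"delta_pos":{"type":"array","items":{"type":"number"}},"dr":{"type":"array","items":{"type":"number"}}}}}},"required":["increments"]}

```bash
ls; mkdir -p pics; cat > h.py <<'E'
import numpy as np, cv2
from scipy.spatial.transform import Rotation as R
from workcell import ctrl
def cam(n):
    d=ctrl.get_image(n); d['R']=cv2.Rodrigues(np.array(d['rvec'],float))[0]; d['t']=np.array(d['tvec'],float).ravel(); return d
def save(d,f,s=None):
    im=d['img'][:,:,::-1]
    if s: im=cv2.resize(im[s[1]:s[3],s[0]:s[2]],None,fx=s[4],fy=s[4],interpolation=cv2.INTER_CUBIC)
    cv2.imwrite('pics/'+f,im)
def slopes(d,uv):
    uv=np.atleast_2d(np.array(uv,float)); K=np.array(d['mtx'],float)
    return cv2.undistortPoints(uv[:,None],K,np.array([d['k1'],0,0,0.]))[:,0]
def plane(d,uv,z):
    s=slopes(d,uv); r=np.c_[s,np.ones(len(s))]@d['R']; c=-d['R'].T@d['t']
    return c+r*((z-c[2])/r[:,2])[:,None]
def cloud(d):
    h,w=d['range_z'].shape; v,u=np.mgrid[:h,:w]
    s=slopes(d,np.c_[u.ravel(),v.ravel()]); z=d['range_z'].ravel()[:,None]
    return ((np.c_[s,np.ones(len(s))]*z-d['t'])@d['R']).reshape(h,w,3)
def proj(d,p):
    return cv2.projectPoints(np.atleast_2d(np.array(p,float)),d['R'],d['t'],np.array(d['mtx'],float),np.array([d['k1'],0,0,0.]))[0][:,0]
E
python3 - <<'E'
from h import *
o=ctrl.get_obs();print(o)
for n in('top','side'):
    d=cam(n);save(d,n+'0.png',(0,0,512,384,1.5));print(n,-d['R'].T@d['t'],d['mtx'],d['k1'],d['R'])
    np.savez(n+'0.npz',**{k:d[k] for k in('img','range_z','mtx','k1','R','t')})
print(R.from_rotvec(o['orientation']).as_matrix())
E
```

```text
pics
{'t': 0.0, 'qpos': array([-1.20200230e+00,  4.23793227e-01,  1.63065259e+00,  5.85259495e-06,
        1.08859701e+00, -1.90063084e-02]), 'qvel': array([-0.00094874,  0.00091912, -0.00080283, -0.00063821, -0.00136779,
       -0.0002561 ]), 'joint_torque': array([-8.58648764e-04, -5.44626260e+01, -2.73669022e+01,  6.41865889e-02,
        2.27004674e-02, -1.13573321e-04]), 'ee_pos': array([ 236.17968663, -578.09534189,  229.94611069]), 'orientation': array([ 2.00920125,  0.39605146, -2.00970753]), 'ft_force': array([ 0.14273033,  0.11871873, -0.19552918]), 'moment': array([ 0.03806222, -0.0532056 , -0.02359505]), 'width': 87.84209464942572}
top [ 456.96507154    1.13067227 1081.6058108 ] [[356.44591672   0.         252.73818457]
 [  0.         356.44591672 190.98901017]
 [  0.           0.           1.        ]] 0.03337580701854273 [[ 0.02367209 -0.99969914 -0.00642331]
 [-0.99802745 -0.02325784 -0.05831193]
 [ 0.058145    0.007791   -0.99827775]]
side [ 226.54586708 -891.37945456  928.04978304] [[353.04192384   0.         253.87606038]
 [  0.         353.04192384 191.98596649]
 [  0.           0.           1.        ]] -0.012715438318409433 [[ 0.94743173 -0.31973475 -0.01195049]
 [-0.22280273 -0.63247734 -0.74184322]
 [ 0.22963464  0.7055084  -0.67046687]]
[[-5.17939564e-04  3.78150111e-01 -9.25744147e-01]
 [ 1.35454220e-03 -9.25743156e-01 -3.78150465e-01]
 [-9.99998948e-01 -1.44981860e-03 -3.27412783e-05]]
```

View pics/top0.png

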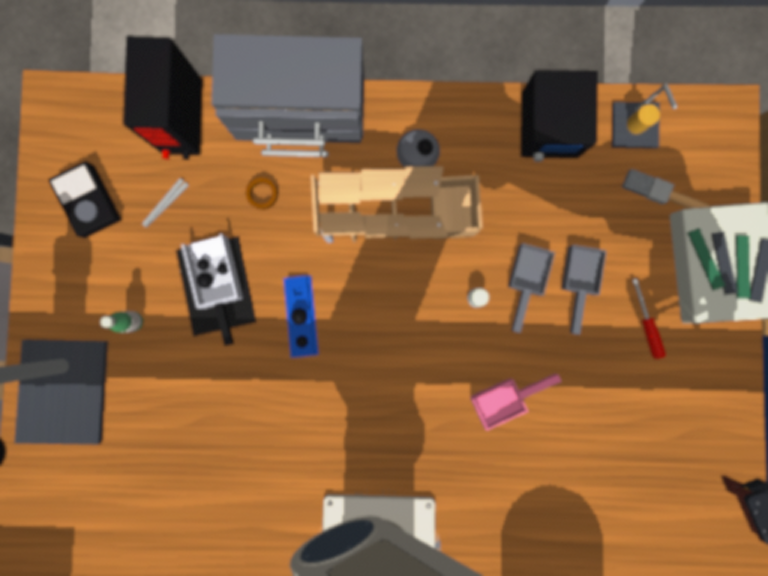

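View pics/side0.png

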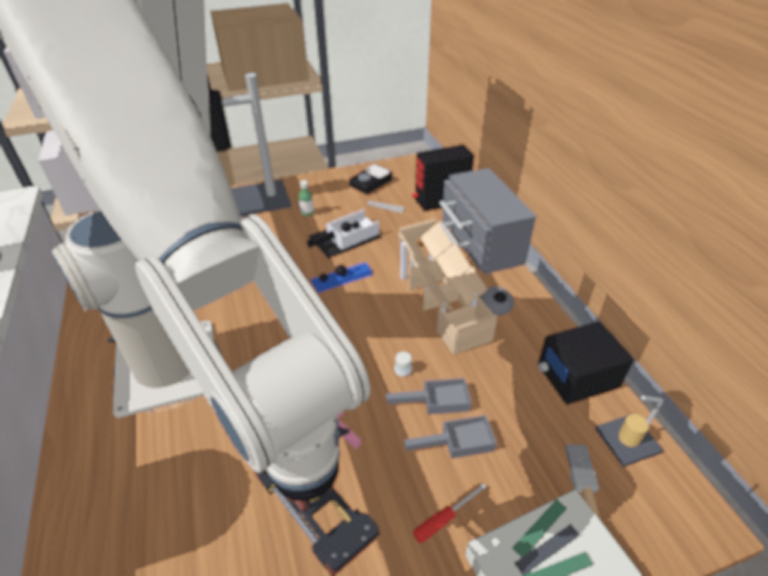

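The top view (1.5x) shows the sorter at (397,203) with its high end on the left and its bays open downward. The grey trays are at (530,268) and (583,268), and the pink look-alike at (500,403). The scoop is on its mat at (212,272), and the rack at (300,315).

```bash
python3 - <<'E'
from h import *
d=dict(np.load('top0.npz'));P=cloud(d);hsv=cv2.cvtColor(d['img'],cv2.COLOR_RGB2HSV)
np.set_printoptions(precision=1,suppress=True)
def box(x0,y0,x1,y1):
    m=np.zeros(P.shape[:2],bool);m[int(y0/1.5):int(y1/1.5),int(x0/1.5):int(x1/1.5)]=1;return m
def rect(pts): 
    r=cv2.minAreaRect(pts[:,:2].astype(np.float32));return np.array(r[0]),np.array(r[1]),r[2]
# sorter
m=box(300,155,495,250)&(P[...,2]>35); 
pts=P[m];print('sorter',rect(pts),pts.min(0),pts.max(0))
for lo,hi in((135,170),(75,90)):
    q=pts[(pts[:,2]>lo)&(pts[:,2]<hi)];print(lo,rect(q),len(q))
# trays
for b in((500,235,560,340),(560,235,612,340)):
    m=(box(*b)&(P[...,2]>8)).astype(np.uint8)
    n,l,s,c=cv2.connectedComponentsWithStats(m);k=1+s[1:,4].argmax()
    mk=(l==k).astype(np.uint8);pan=cv2.morphologyEx(mk,cv2.MORPH_OPEN,np.ones((13,13)))
    hd=mk&~cv2.dilate(pan,np.ones((3,3)))
    q=P[mk>0];rp=P[pan>0];rh=P[hd>0]
    print('tray',rect(rp),'handle',rect(rh),rh.mean(0),len(rh),'tip',rh[rh[:,0].argmin()])
# scoop
m=(box(170,225,260,345)&(P[...,2]>12));q=P[m];print('scoop',rect(q[q[:,2]>30]))
hd=(box(205,300,250,350)&(P[...,2]>25));print('sc handle',rect(P[hd]),P[hd].mean(0),P[hd][P[hd][:,0].argmin()])
m=(hsv[...,2]<60)&box(170,225,260,345)&(P[...,2]<8);print('mat',rect(P[m]))
m=box(280,265,325,365)&(hsv[...,0]>105)&(hsv[...,0]<130)&(hsv[...,1]>120);print('rack',rect(P[m]),P[m][:,2].mean())
for n,bb in(('rack',(185,178,220,242)),('scoop',(112,150,175,235))):pass
cv2.imwrite('pics/c0.png',np.hstack([cv2.resize(d['img'][145:245,112:174,::-1],(372,600),interpolation=cv2.INTER_CUBIC),cv2.resize(d['img'][175:245,180:225,::-1],(386,600),interpolation=cv2.INTER_CUBIC)]))
m=box(280,265,325,365)&(P[...,2]>20);n,l,s,c=cv2.connectedComponentsWithStats(m.astype(np.uint8))
for k in range(1,n):print('rackball',s[k],P[l==k].mean(0),P[l==k][:,2].max())
E
```

```text
sorter (array([689.4,  -5.1]), array([348.6, 307.8]), 39.911739349365234) [ 457.  -177.8   35. ] [ 782.2  169.4 1081.6]
135 (array([656.6,  80.5]), array([117.8, 104.4]), 7.932806968688965) 398
75 (array([670.7, -26.9]), array([104.2, 297.5]), 3.9837489128112793) 472
tray (array([0., 0.]), array([0., 0.]), 0.0) handle (array([ 480.3, -191.3]), array([150.8, 357.1]), 29.818418502807617) [ 545.7 -285.6   28.9] 728 tip [ 436.3 -257.7   27.4]
tray (array([0., 0.]), array([0., 0.]), 0.0) handle (array([ 531.9, -215.8]), array([424.8, 174.1]), 86.78145599365234) [ 544.5 -388.8   29.2] 731 tip [ 436.1 -370.3   21.5]
scoop (array([464.2, 226.5]), array([410.8, 185.8]), 63.8260612487793)
sc handle (array([467.3, 174.4]), array([ 88.8, 335.6]), 11.413032531738281) [444.3 303.6  68. ] [396.8 299.   30.3]
mat (array([513.8, 340.4]), array([173.8, 125.1]), 13.761018753051758)
rack (array([458.1, 167.3]), array([156.8,  52.4]), 7.629115581512451) 11.559278573327436
rackball [194 180   1   1   1] [ 457.     1.1 1081.6] 1081.6058107965148
rackball [187 198   1   1   1] [ 457.     1.1 1081.6] 1081.6058107965148
rackball [211 201   1   1   1] [ 457.     1.1 1081.6] 1081.6058107965148
rackball [193 205  12  12 106] [455.8 165.8  37.4] 45.11612771743322
rackball [197 224   8   8  56] [406.6 160.3  29.1] 36.41945157541379
rackball [193 233   1   1   1] [ 457.     1.1 1081.6] 1081.6058107965148
```

View pics/c0.png

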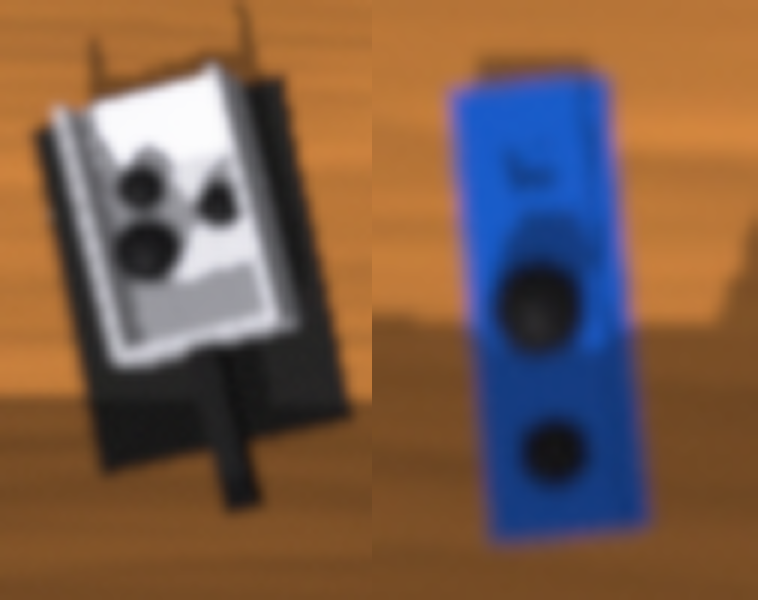

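The crop shows two rack balls, a medium in the middle pocket and a small in the near one; the far pocket is empty. The scoop holds three balls, one of them bigger. I'll filter out the invalid depth pixels and redo the fits.

```bash
cat > meas.py <<'E'
from h import *
np.set_printoptions(precision=1,suppress=True)
def rect(pts,f=1): 
    r=cv2.minAreaRect(pts[:,:2].astype(np.float32));return np.array(r[0]),np.array(r[1]),r[2]
def shape(q,L):
    """axis of pan+handle body; q points; returns pan centre, axis angle from handle->pan"""
    hs=q[:,0]; 
    c=q[:,:2].mean(0);u,s,v=np.linalg.svd(q[:,:2]-c,full_matrices=False);a=v[0]*np.sign(v[0][0]);n=np.array([-a[1],a[0]])
    t=(q[:,:2]-c)@a; w=(q[:,:2]-c)@n
    return c,a,n,t,w
E
python3 - <<'E'
from meas import *
d=dict(np.load('top0.npz'));P=cloud(d);P[d['range_z']<=0]=0;hsv=cv2.cvtColor(d['img'],cv2.COLOR_RGB2HSV)
def box(x0,y0,x1,y1):
    m=np.zeros(P.shape[:2],bool);m[int(y0/1.5):int(y1/1.5),int(x0/1.5):int(x1/1.5)]=1;return m
pts=P[box(300,155,495,250)&(P[...,2]>35)&(P[...,0]<725)]
print('sorter',rect(pts),pts.min(0),pts.max(0))
for lo,hi in((140,170),(148,170),(75,90)):
    q=pts[(pts[:,2]>lo)&(pts[:,2]<hi)];print(lo,rect(q),len(q))
for y in range(-180,170,20):
    q=pts[abs(pts[:,1]-y)<10];print(y,len(q),q.min(0),q.max(0)) if len(q) else 0
for b in((500,235,560,340),(560,235,612,340)):
    q=P[box(*b)&(P[...,2]>8)&(P[...,2]<60)]
    c,a,n,t,w=shape(q,0)
    print('tray',c,np.degrees(np.arctan2(a[1],a[0])),'t',t.min(),t.max())
    for k in np.arange(t.min(),t.max(),20):
        s=(t>=k)&(t<k+20);print('  ',k,w[s].min(),w[s].max(),q[s,2].mean())
q=P[box(170,225,260,350)&(P[...,2]>25)&(P[...,2]<60)];c,a,n,t,w=shape(q,0);print('scoop',c,np.degrees(np.arctan2(a[1],a[0])),t.min(),t.max())
for k in np.arange(t.min(),t.max(),20):
        s=(t>=k)&(t<k+20);print('  ',k,w[s].min(),w[s].max(),q[s,2].mean())
q=q[(hsv[box(170,225,260,350)&(P[...,2]>25)&(P[...,2]<60)][:,2]>0)]
E
```

```text
sorter (array([666.6, -22.3]), array([122.7, 308.2]), 2.651909828186035) [ 602.6 -177.8   35.1] [725.  133.6 159.1]
140 (array([658. ,  93.5]), array([108.9,  73.6]), 4.5534138679504395) 265
148 (array([657. , 112.8]), array([107.7,  36.7]), 3.03872013092041) 114
75 (array([668.8, -27. ]), array([100.3, 297.5]), 3.983748435974121) 458
-180 104 [ 628.8 -177.8   35.9] [ 723.  -170.1   90.8]
-160 101 [ 626.6 -170.    35.4] [ 723.8 -150.5   90.5]
-140 26 [ 625.3 -148.6   42.2] [ 630.9 -131.4   77. ]
-120 42 [ 610.9 -129.7   36.4] [ 725.  -110.4  103.6]
-100 173 [ 609.7 -109.4   38.3] [724.9 -90.  109.4]
-80 200 [608.4 -90.   47. ] [724.9 -70.2 113.1]
-60 203 [606.9 -70.   71.2] [724.9 -50.1 119.5]
-40 208 [606.2 -50.   76.4] [725.  -30.1 123.4]
-20 262 [607.7 -29.9  35.1] [725.  -10.  126.7]
0 246 [606.8  -9.9  83.2] [724.8  10.  129.7]
20 255 [603.   10.   90.2] [723.9  30.  135.6]
40 243 [602.6  30.2  92. ] [725.   49.7 139.4]
60 303 [606.3  50.1  35.3] [718.7  69.9 143.5]
80 257 [605.   70.1 101.6] [714.4  89.9 146.5]
100 268 [603.3  90.2  49.9] [712.6 109.9 153.5]
120 304 [604.  110.
[... 1864 characters left out ...]
587420775
   -77.14170213118622 -6.428214108529629 9.21970207425969 40.88605933987861
   -57.14170213118622 -7.0544459483201525 7.141788264099577 41.25637362819086
   -37.14170213118622 -41.680496853075 39.53073236589227 41.287463285142586
   -17.14170213118622 -42.79073578114002 38.35645735079246 39.705675537174415
   2.8582978688137786 -43.10958031738464 37.29194125755456 36.81478340183588
   22.85829786881378 -43.90777094475343 35.58199959488758 35.197600273059706
   42.85829786881378 -45.59471650954163 35.39117853958003 34.848049046647276
   62.85829786881378 -46.17682955419235 34.78849020677261 38.6848228357846
   82.85829786881378 -46.81726943581034 33.18910231053471 39.051050441421935
```

```bash
cat > plan.py <<'E'
from h import *
np.set_printoptions(precision=3,suppress=True)
def Rt(yaw,s=-1,tilt=0):
    """tool pointing down, tool z = s * body forward at yaw(deg); tilt = nose-down deg about tool y"""
    a=np.radians(yaw);z=s*np.array([np.cos(a),np.sin(a),0]);x=np.array([0,0,-1.])
    return np.c_[x,np.cross(z,x),z]@R.from_rotvec([0,np.radians(tilt),0]).as_matrix()
def plan(pos,Rm,nrot=None,o=None):
    o=o or ctrl.get_obs();R0=R.from_rotvec(o['orientation']).as_matrix()
    rv=R.from_matrix(R0.T@Rm).as_rotvec();d=np.array(pos)-o['ee_pos']
    print('t %.2f'%o['t'],'pos',o['ee_pos'],'F',o['ft_force'],'w %.1f'%o['width'],'q',o['qpos'])
    print('rot total',rv,'min rows %.1f'%(np.linalg.norm(rv)/.125),' then shift cm (new tool axes)',Rm.T@d/10,'old axes',R0.T@d/10,'min rows %.1f'%(np.linalg.norm(d)/41.7))
E
python3 -c "
from plan import *
plan([456.5,-264,200],Rt(-14.2))"
```

```text
t 0.10 pos [ 236.186 -578.135  229.998] F [-0.075 -0.787  0.631] w 87.9 q [-1.202  0.424  1.631  0.     1.089 -0.019]
rot total [0.636 0.    0.001] min rows 5.1  then shift cm (new tool axes) [  3.    -35.858 -13.652] old axes [  3.028 -20.747 -32.274] min rows 9.2
```

>>> apply_moves(
  increments=[
    {"gripper": 100,"delta_pos": [0,0,0],"dr": [0.12,0,0]},
    {"gripper": 100,"delta_pos": [0,0,0],"dr": [0.12,0,0]},
    {"gripper": 100,"delta_pos": [0,0,0],"dr": [0.12,0,0]},
    {"gripper": 100,"delta_pos": [0,0,0],"dr": [0.12,0,0]},
    {"gripper": 100,"delta_pos": [0,0,0],"dr": [0.12,0,0]},
  ],
)

```text
t: 0.52
ee_pos: [236.3, -578.3, 230.2]
orientation: [-2.105, 0.23, 2.106]
ft_force: [-0.8, 0.4, 0.5]
width: 88.0
```

>>> apply_moves(
  increments=[
    {"gripper": 100,"delta_pos": [0,0,0],"dr": [0.036,0,0]},
    {"gripper": 70,"delta_pos": [0.2,-2.5,-1.0],"dr": [0,0,0]},
    {"gripper": 70,"delta_pos": [0.2,-2.5,-1.0],"dr": [0,0,0]},
    {"gripper": 70,"delta_pos": [0.2,-2.5,-1.0],"dr": [0,0,0]},
    {"gripper": 70,"delta_pos": [0.2,-2.5,-1.0],"dr": [0,0,0]},
  ],
)

```text
t: 0.93
ee_pos: [299.9, -490.3, 222.1]
orientation: [-2.088, 0.26, 2.089]
ft_force: [0.4, 0.4, 0.7]
width: 65.0
```

>>> apply_moves(
  increments=[
    {"gripper": 60,"delta_pos": [0.2,-2.5,-1.0],"dr": [0,0,0]},
    {"gripper": 60,"delta_pos": [0.2,-2.5,-1.0],"dr": [0,0,0]},
    {"gripper": 60,"delta_pos": [0.2,-2.5,-1.0],"dr": [0,0,0]},
    {"gripper": 60,"delta_pos": [0.2,-2.5,-1.0],"dr": [0,0,0]},
    {"gripper": 60,"delta_pos": [0.2,-2.5,-1.0],"dr": [0,0,0]},
  ],
)

```text
t: 1.35
ee_pos: [379.3, -381.2, 212.3]
orientation: [-2.089, 0.26, 2.09]
ft_force: [0.7, -1.0, -0.0]
width: 52.7
```

>>> apply_moves(
  increments=[
    {"gripper": 60,"delta_pos": [0.2,-2.5,-0.9],"dr": [0,0,0]},
    {"gripper": 60,"delta_pos": [0.2,-2.5,-0.9],"dr": [0,0,0]},
    {"gripper": 60,"delta_pos": [0.2,-2.5,-0.9],"dr": [0,0,0]},
    {"gripper": 60,"delta_pos": [0.2,-2.5,-0.9],"dr": [0,0,0]},
    {"gripper": 60,"delta_pos": [0.2,-2.5,-0.9],"dr": [0,0,0]},
  ],
)

```text
t: 1.77
ee_pos: [453.6, -271.2, 202.3]
orientation: [-2.089, 0.26, 2.09]
ft_force: [-0.2, -0.2, -0.7]
width: 52.8
```

```bash
python3 -c "
from plan import *
plan([456.5,-264,200],Rt(-14.2))
d=cam('wrist');save(d,'w1.png',(0,0,512,384,1.5));print(-d['R'].T@d['t'],d['R'])
print(proj(d,[[456.5,-264,28],[561,-290,28],[562,-394,28]])*1.5)
np.savez('w1.npz',**{k:d[k] for k in('img','range_z','mtx','k1','R','t')})"
```

```text
t 1.77 pos [ 453.591 -271.171  202.346] F [-0.221 -0.244 -0.674] w 52.8 q [-0.561  0.32   1.866  0.     0.957  1.258]
rot total [-0.  0.  0.] min rows 0.0  then shift cm (new tool axes) [ 0.235 -0.767 -0.106] old axes [ 0.235 -0.767 -0.106] min rows 0.2
[ 536.065 -290.548  356.415] [[-0.246 -0.969 -0.001]
 [-0.923  0.234  0.306]
 [-0.297  0.077 -0.952]]
[[374.597 258.503]
 [373.141 114.183]
 [515.43   73.897]]
```

View pics/w1.png

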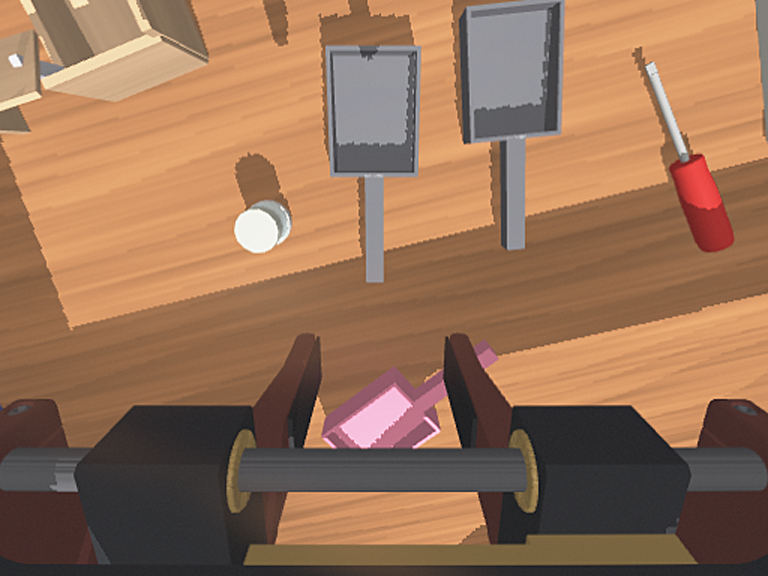

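The wrist view confirms the tray poses: the first handle runs along (374,180–280) as projected, the jar is clear at (262,228), and the pink look-alike lies elsewhere. Next I grasp the first tray.

>>> apply_moves(
  increments=[
    {"gripper": 55,"delta_pos": [1.0,-0.77,-0.1],"dr": [0,0,0]},
    {"gripper": 50,"delta_pos": [3,0,0],"dr": [0,0,0]},
    {"gripper": 45,"delta_pos": [3,0,0],"dr": [0,0,0]},
    {"gripper": 45,"delta_pos": [3,0,0],"dr": [0,0,0]},
    {"gripper": 45,"delta_pos": [3,0,0],"dr": [0,0,0]},
  ],
)

```text
t: 2.23
ee_pos: [455.4, -265.3, 70.9]
orientation: [-2.089, 0.261, 2.089]
ft_force: [-0.2, 0.4, 0.2]
width: 39.3
```

>>> apply_moves(
  increments=[
    {"gripper": 45,"delta_pos": [2.5,0,0],"dr": [0,0,0]},
    {"gripper": 45,"delta_pos": [2,0,0],"dr": [0,0,0]},
    {"gripper": 45,"delta_pos": [1,0,0],"dr": [0,0,0]},
    {"gripper": 45,"delta_pos": [0.4,0,0],"dr": [0,0,0]},
    {"gripper": 45,"delta_pos": [0,0,0],"dr": [0,0,0]},
  ],
)

```text
t: 2.65
ee_pos: [455.4, -265.2, 12.9]
orientation: [-2.087, 0.26, 2.091]
ft_force: [-0.1, -0.2, 0.0]
width: 39.5
```

```bash
python3 -c "
from plan import *
plan([456.5,-264,12],Rt(-14.2))"
```

```text
t 2.65 pos [ 455.392 -265.166   12.86 ] F [-0.138 -0.196  0.023] w 39.5 q [-0.55   0.635  1.943 -0.     0.565  1.27 ]
rot total [-0.001  0.002  0.   ] min rows 0.0  then shift cm (new tool axes) [ 0.086 -0.14  -0.079] old axes [ 0.086 -0.14  -0.079] min rows 0.0
```

>>> apply_moves(
  increments=[
    {"gripper": 0,"delta_pos": [0,0,0],"dr": [0,0,0]},
    {"gripper": 0,"delta_pos": [0,0,0],"dr": [0,0,0]},
    {"gripper": 0,"delta_pos": [0,0,0],"dr": [0,0,0]},
    {"gripper": 0,"delta_pos": [0,0,0],"dr": [0,0,0]},
    {"gripper": 0,"delta_pos": [0,0,0],"dr": [0,0,0]},
  ],
)

```text
t: 3.07
ee_pos: [456.6, -265.5, 14.5]
orientation: [-2.091, 0.261, 2.088]
ft_force: [-0.5, -0.2, 2.2]
width: 14.0
```

>>> apply_moves(
  increments=[
    {"gripper": 0,"delta_pos": [-1,0,0],"dr": [0,0,0]},
    {"gripper": 0,"delta_pos": [-2,0,0],"dr": [0,0,0]},
    {"gripper": 0,"delta_pos": [-3,0,0],"dr": [0,0,0]},
    {"gripper": 0,"delta_pos": [-3,0,0],"dr": [0,0,0]},
    {"gripper": 0,"delta_pos": [-1,0,0],"dr": [0,0,0]},
  ],
)

```text
t: 3.48
ee_pos: [457.7, -266.2, 117.8]
orientation: [-2.095, 0.263, 2.085]
ft_force: [1.1, -0.6, -0.7]
width: 14.0
```

```bash
python3 -c "
from plan import *
plan([440,10.7,112],Rt(4))"
```

```text
t 3.48 pos [ 457.704 -266.175  117.84 ] F [ 1.103 -0.599 -0.711] w 14.0 q [-0.549  0.448  1.919  0.     0.77   1.27 ]
rot total [-0.318 -0.005 -0.002] min rows 2.5  then shift cm (new tool axes) [  0.584 -27.744  -0.165] old axes [  0.5   -26.406   8.518] min rows 6.7
```

>>> apply_moves(
  increments=[
    {"gripper": 0,"delta_pos": [0,0,0],"dr": [-0.064,0,0]},
    {"gripper": 0,"delta_pos": [0,0,0],"dr": [-0.064,0,0]},
    {"gripper": 0,"delta_pos": [0,0,0],"dr": [-0.064,0,0]},
    {"gripper": 0,"delta_pos": [0,0,0],"dr": [-0.064,0,0]},
    {"gripper": 0,"delta_pos": [0,0,0],"dr": [-0.064,0,0]},
  ],
)

```text
t: 3.9
ee_pos: [455.7, -265.0, 113.7]
orientation: [2.183, 0.082, -2.184]
ft_force: [0.2, 0.5, -1.2]
width: 13.7
```

>>> apply_moves(
  increments=[
    {"gripper": 0,"delta_pos": [0,-2.5,0],"dr": [0,0,0]},
    {"gripper": 0,"delta_pos": [0,-3,0],"dr": [0,0,0]},
    {"gripper": 0,"delta_pos": [0,-3,0],"dr": [0,0,0]},
    {"gripper": 0,"delta_pos": [0,-3,0],"dr": [0,0,0]},
    {"gripper": 0,"delta_pos": [0,-3,0],"dr": [0,0,0]},
  ],
)

```text
t: 4.32
ee_pos: [445.0, -119.3, 113.6]
orientation: [2.185, 0.078, -2.186]
ft_force: [-0.2, -0.5, -0.3]
width: 13.7
```

>>> apply_moves(
  increments=[
    {"gripper": 0,"delta_pos": [0,-3,0],"dr": [0,0,0]},
    {"gripper": 0,"delta_pos": [0,-3,0],"dr": [0,0,0]},
    {"gripper": 0,"delta_pos": [0,-3,0],"dr": [0,0,0]},
    {"gripper": 0,"delta_pos": [0,-3,0],"dr": [0,0,0]},
    {"gripper": 0,"delta_pos": [0,-1.2,0],"dr": [0,0,0]},
  ],
)

```text
t: 4.73
ee_pos: [435.2, 13.6, 113.7]
orientation: [2.183, 0.081, -2.185]
ft_force: [0.3, -0.3, -0.3]
width: 13.9
```

```bash
python3 -c "
from plan import *
plan([440,10.7,112],Rt(4))
d=cam('wrist');save(d,'w2.png',(0,0,512,384,1.5))
def S(p,o=(668,-22.5),a=4):
    a=np.radians(a);p=np.atleast_2d(p);return np.c_[o[0]+p[:,0]*np.cos(a)-p[:,1]*np.sin(a),o[1]+p[:,0]*np.sin(a)+p[:,1]*np.cos(a),p[:,2]]
print('walls front tops',proj(d,S([[-50,90.5,78],[-50,7.5,64],[-50,-72.5,50],[-50,90.5,0],[-50,7.5,0],[-50,-72.5,0],[-52,147,153],[-63,-78,105]]))*1.5)
np.savez('w2.npz',**{k:d[k] for k in('img','range_z','mtx','k1','R','t')})"
```

```text
t 4.73 pos [435.188  13.623 113.709] F [ 0.301 -0.337 -0.272] w 13.9 q [0.004 0.348 2.116 0.001 0.678 1.501]
rot total [0.004 0.001 0.   ] min rows 0.0  then shift cm (new tool axes) [ 0.171  0.325 -0.46 ] old axes [ 0.17   0.327 -0.459] min rows 0.1
walls front tops [[ 282.362 -124.741]
 [ 501.324 -102.069]
 [ 679.964  -81.788]
 [ 315.085  -35.346]
 [ 469.452  -34.79 ]
 [ 617.869  -33.719]
 [ -89.406 -343.882]
 [ 806.291 -122.178]]
```

View pics/w2.png

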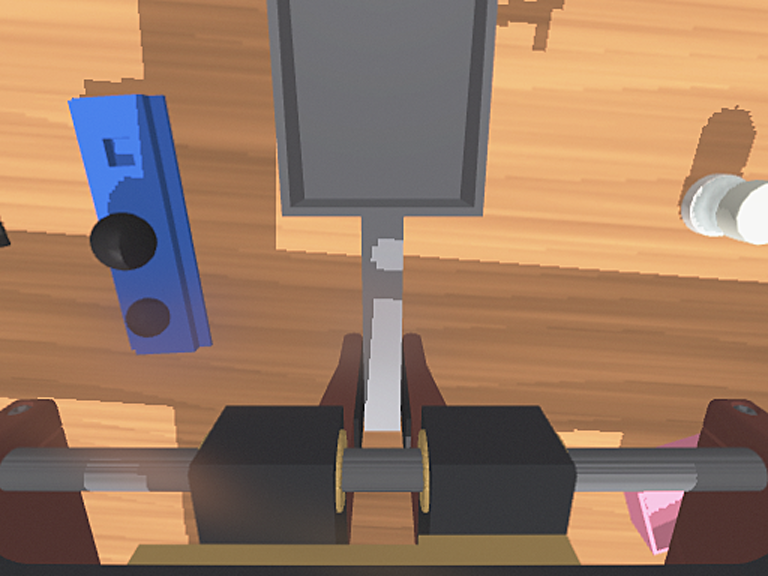

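The tray hangs straight in the grip: pan 283–484 px, handle centred at 382. The sorter is out of this view, so I'll refine it from the top depth by intersecting the two V boards.

```bash
python3 - <<'E'
from meas import *
for nm in('top','side'):
    d=dict(np.load(nm+'0.npz')) if nm=='top' else cam('side')
    P=cloud(d);P[d['range_z']<=0]=0
    a=np.radians(4);Rm=np.array([[np.cos(a),-np.sin(a)],[np.sin(a),np.cos(a)]])
    ok=(P[...,2]>55)&(P[...,2]<175);Q=P[ok];L=(Q[:,:2]-[668,-22.5])@Rm
    C=[]
    for y in list(range(-70,140,10)):
        s=abs(L[:,1]-y)<8; x=L[s,0];z=Q[s,2];zs=113-(147-y)*np.tan(np.radians(12)) 
        w=8.5 if y>72 else 14 if y>-8 else 18.5
        l=(x<-w-6)&(x>-w-38)&(z>zs+2)&(z<zs+39);r=(x>w+6)&(x<w+38)&(z>zs+2)&(z<zs+39)
        if l.sum()<8 or r.sum()<8: continue
        # slope known 42deg: x offset of each
        t=np.tan(np.radians(42)); xl=np.median(x[l]+(z[l]-zs)/t); xr=np.median(x[r]-(z[r]-zs)/t)
        C.append((y,(xl+xr)/2,xl,xr,l.sum(),r.sum()))
    C=np.array(C);print(nm);print(C)
    if len(C)>3:print(np.polyfit(C[:,0],C[:,1],1),np.degrees(np.polyfit(C[:,0],C[:,1],1)[0]))
    e=(abs(L[:,0])<45);print('y hi end',np.sort(L[e&(L[:,1]<170)&(Q[:,2]>148),1])[-10:],'low',np.sort(L[e&(Q[:,2]>70)&(Q[:,2]<95)&(L[:,1]>-170),1])[:15])
E
```

```text
top
[[-70.    2.3 -15.4  20.1  53.   72. ]
 [-60.    2.1 -15.4  19.7  50.   74. ]
 [-50.    2.2 -15.6  20.   54.   78. ]
 [-40.    1.7 -16.1  19.6  54.   81. ]
 [-30.    1.5 -17.   20.   55.   81. ]
 [-20.    1.6 -16.4  19.5  50.   82. ]
 [-10.    1.3 -13.2  15.8  49.   73. ]
 [  0.    1.6 -11.8  15.   54.   80. ]
 [ 10.    1.4 -12.3  15.2  55.   75. ]
 [ 20.    0.7 -12.4  13.8  55.   84. ]
 [ 30.    0.5 -12.8  13.8  52.   77. ]
 [ 40.    0.9 -12.4  14.2  55.   79. ]
 [ 50.    0.3 -13.1  13.7  54.   80. ]
 [ 60.    0.1 -13.4  13.7  54.   84. ]
 [ 70.    0.7  -8.3   9.8  54.   81. ]
 [ 80.    0.3  -7.7   8.3  58.   83. ]
 [ 90.    0.   -8.    8.   54.   84. ]
 [100.   -0.3  -8.6   8.1  57.   84. ]
 [110.   -1.   -8.9   6.9  57.   83. ]
 [120.   -0.5  -9.2   8.1  58.   83. ]
 [130.   -1.2  -9.2   6.9  62.   85. ]]
[-0.   1.3] -0.9091043561972142
y hi end [152.5 152.6 152.6 152.9 152.9 153.1 153.1 153.4 153.5 153.5] low [-153.3 -153.2 -153.2 -153.1 -152.7 -152.6 -152.6 -152.6 -152.6 -152.6
 -152.4 -152.4 -152.3 -152.2 -152. ]
side
[[-70.    1.8 -18.6  22.1  20.   54. ]
 [-60.    0.8 -18
[... 278 characters left out ...]
5.2  16.   44. ]
 [ 20.    0.3 -15.5  16.1  17.   43. ]
 [ 30.   -0.2 -15.9  15.6  14.   48. ]
 [ 40.   -1.1 -17.3  15.1  19.   44. ]
 [ 50.   -0.3 -17.   16.5  19.   38. ]
 [ 60.   -0.1 -16.5  16.2  20.   49. ]
 [ 70.   -0.7 -13.5  12.1  27.   47. ]
 [ 80.   -0.3 -10.9  10.2  15.   38. ]
 [ 90.   -0.9 -11.3   9.4  16.   45. ]
 [100.   -1.3 -11.6   9.1  19.   43. ]
 [110.   -1.  -11.5   9.6  15.   39. ]
 [120.   -1.6 -11.9   8.7  16.   39. ]
 [130.   -1.7 -12.5   9.2  15.   39. ]]
[-0.   0.3] -0.7941400804273114
y hi end [151.1 151.2 151.4 151.4 151.6 151.8 152.9 153.2 155.  155.1] low [-158.3 -157.1 -157.  -156.1 -156.1 -156.  -155.9 -155.9 -155.9 -155.9
 -155.6 -155.5 -155.4 -155.4 -155.4]
```

```bash
cat >> plan.py <<'E'
SO=np.array([668.8,-22.8]);SA=4.85
def S(x,y):
    a=np.radians(SA);return SO+[x*np.cos(a)-y*np.sin(a),x*np.sin(a)+y*np.cos(a)]
E
python3 -c "
from plan import *
plan([*S(-225,49),16],Rt(SA)); print(S(-225,49),S(-106,49))"
```

```text
t 4.83 pos [435.604  12.711 113.707] F [ 0.11   0.667 -1.219] w 13.8 q [0.002 0.348 2.116 0.    0.678 1.497]
rot total [-0.01  0.    0.  ] min rows 0.1  then shift cm (new tool axes) [ 9.771  0.61  -0.436] old axes [ 9.77   0.607 -0.446] min rows 2.3
[440.463   7.001] [559.037  17.063]
```

>>> apply_moves(
  increments=[
    {"gripper": 0,"delta_pos": [2,0.6,-0.4],"dr": [-0.01,0,0]},
    {"gripper": 0,"delta_pos": [3,0,0],"dr": [0,0,0]},
    {"gripper": 0,"delta_pos": [3,0,0],"dr": [0,0,0]},
    {"gripper": 0,"delta_pos": [1,0,0],"dr": [0,0,0]},
    {"gripper": 0,"delta_pos": [0,0,0],"dr": [0,0,0]},
  ],
)

```text
t: 5.25
ee_pos: [438.8, 4.7, 21.8]
orientation: [2.175, 0.089, -2.186]
ft_force: [0.5, -1.0, -1.7]
width: 13.8
```

```bash
python3 -c "
from plan import *
plan([*S(-225,49),15],Rt(SA))
d=cam('side');save(d,'s2.png',(220,130,380,250,4.5))"
```

```text
t 5.25 pos [438.778   4.666  21.785] F [ 0.486 -0.972 -1.725] w 13.8 q [-0.016  0.55   2.132 -0.     0.465  1.473]
rot total [-0.004  0.005  0.   ] min rows 0.1  then shift cm (new tool axes) [ 0.679 -0.218 -0.188] old axes [ 0.678 -0.219 -0.19 ] min rows 0.2
```

View pics/s2.png

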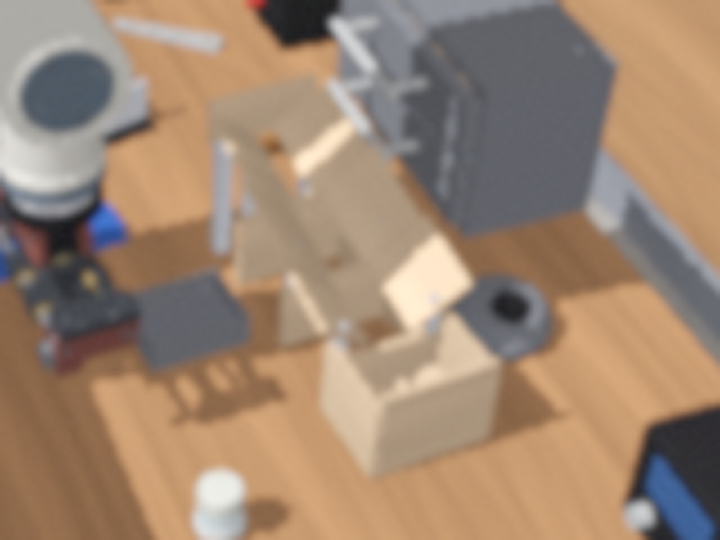

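>>> apply_moves(
  increments=[
    {"gripper": 0,"delta_pos": [0.6,-0.2,-0.2],"dr": [0,0,0]},
    {"gripper": 0,"delta_pos": [0,0,-1],"dr": [0,0,0]},
    {"gripper": 0,"delta_pos": [0,0,-1],"dr": [0,0,0]},
    {"gripper": 0,"delta_pos": [0,0,-1],"dr": [0,0,0]},
    {"gripper": 0,"delta_pos": [0,0,-1],"dr": [0,0,0]},
  ],
)

```text
t: 5.72
ee_pos: [484.7, 10.9, 18.6]
orientation: [2.182, 0.089, -2.177]
ft_force: [0.5, -0.4, -0.8]
width: 13.8
```

```bash
python3 -c "
from plan import *
plan([*S(-106,49),15],Rt(SA))"
```

```text
t 5.72 pos [484.668  10.93   18.597] F [ 0.477 -0.444 -0.806] w 13.8 q [-0.002  0.589  2.038 -0.     0.512  1.487]
rot total [-0.003 -0.003 -0.   ] min rows 0.0  then shift cm (new tool axes) [ 0.36   0.018 -7.462] old axes [ 0.378 -0.002 -7.461] min rows 1.8
```

>>> apply_moves(
  increments=[
    {"gripper": 0,"delta_pos": [0.1,0,-0.9],"dr": [0,0,0]},
    {"gripper": 0,"delta_pos": [0.1,0,-0.9],"dr": [0,0,0]},
    {"gripper": 0,"delta_pos": [0,0,-0.9],"dr": [0,0,0]},
    {"gripper": 0,"delta_pos": [0,0,-0.9],"dr": [0,0,0]},
    {"gripper": 0,"delta_pos": [0,0,-0.9],"dr": [0,0,0]},
  ],
)

```text
t: 6.13
ee_pos: [528.0, 14.6, 15.6]
orientation: [2.179, 0.089, -2.18]
ft_force: [-0.2, 0.0, -0.9]
width: 13.9
```

>>> apply_moves(
  increments=[
    {"gripper": 0,"delta_pos": [0,0,-0.9],"dr": [0,0,0]},
    {"gripper": 0,"delta_pos": [0,0,-0.8],"dr": [0,0,0]},
    {"gripper": 0,"delta_pos": [0,0,-0.5],"dr": [0,0,0]},
    {"gripper": 0,"delta_pos": [0,0,-0.3],"dr": [0,0,0]},
    {"gripper": 0,"delta_pos": [0,0,0],"dr": [0,0,0]},
  ],
)

```text
t: 6.55
ee_pos: [552.7, 16.5, 15.7]
orientation: [2.18, 0.089, -2.179]
ft_force: [0.7, -0.5, -0.6]
width: 13.8
```

```bash
python3 -c "
from plan import *
plan([*S(-106,49),15],Rt(SA))"
```

```text
t 6.55 pos [552.696  16.526  15.661] F [ 0.671 -0.461 -0.55 ] w 13.8 q [0.008 0.651 1.887 0.    0.604 1.497]
rot total [-0.003 -0.    -0.   ] min rows 0.0  then shift cm (new tool axes) [ 0.066  0.    -0.636] old axes [ 0.066 -0.002 -0.636] min rows 0.2
```

>>> apply_moves(
  increments=[
    {"gripper": 0,"delta_pos": [0.05,0,-0.2],"dr": [0,0,0]},
    {"gripper": 0,"delta_pos": [0,0,-0.2],"dr": [0,0,0]},
    {"gripper": 0,"delta_pos": [0,0,-0.2],"dr": [0,0,0]},
    {"gripper": 0,"delta_pos": [0,0,-0.1],"dr": [0,0,0]},
    {"gripper": 0,"delta_pos": [0,0,0],"dr": [0,0,0]},
  ],
)

```text
t: 6.97
ee_pos: [559.3, 17.1, 15.2]
orientation: [2.18, 0.089, -2.179]
ft_force: [-0.0, 0.4, -0.6]
width: 13.9
```

>>> apply_moves(
  increments=[
    {"gripper": 45,"delta_pos": [0,0,0],"dr": [0,0,0]},
    {"gripper": 45,"delta_pos": [0,0,0],"dr": [0,0,0]},
    {"gripper": 45,"delta_pos": [0,0,0],"dr": [0,0,0]},
    {"gripper": 45,"delta_pos": [0,0,0],"dr": [0,0,0]},
    {"gripper": 45,"delta_pos": [0,0,0],"dr": [0,0,0]},
  ],
)

```text
t: 7.38
ee_pos: [559.1, 17.0, 15.2]
orientation: [2.18, 0.089, -2.18]
ft_force: [0.0, 0.0, 0.5]
width: 39.1
```

>>> apply_moves(
  increments=[
    {"gripper": 45,"delta_pos": [-2,0,0.5],"dr": [0,0,0]},
    {"gripper": 45,"delta_pos": [-3,0,1],"dr": [0,0,0]},
    {"gripper": 45,"delta_pos": [-3,0,1],"dr": [0,0,0]},
    {"gripper": 45,"delta_pos": [-3,0,2],"dr": [0,0,0]},
    {"gripper": 45,"delta_pos": [-3,0,2],"dr": [0,0,0]},
  ],
)

```text
t: 7.8
ee_pos: [493.7, 11.7, 156.3]
orientation: [2.18, 0.089, -2.18]
ft_force: [-0.4, -0.3, 0.7]
width: 39.4
```

```bash
cat > tr.py <<'E'
from meas import *
def handles(d,bx):
    """bodies (z 8-60) inside world box -> axis/extent"""
    P=cloud(d);P[d['range_z']<=0]=0
    m=(P[...,0]>bx[0])&(P[...,0]<bx[1])&(P[...,1]>bx[2])&(P[...,1]<bx[3])&(P[...,2]>10)&(P[...,2]<45)
    return P[m]
E
python3 - <<'E'
from plan import *; from tr import *
plan([455.2,-378.5,150],Rt(-8.3))
d=cam('top')
q=handles(d,(380,640,-460,-340))
c,a,n,t,w=shape(q,0);print('tray2',c,np.degrees(np.arctan2(a[1],a[0])),t.min(),t.max())
for lo,hi in((-105,-50),(-20,50)):
    s=(t>lo)&(t<hi);print((w[s].min()+w[s].max())/2)
q=handles(d,(520,612,-30,60));q=q[q[:,2]<40];print('tray1 handle min x',q[:,0].min() if len(q) else 0, len(q), q.mean(0), q[q[:,0].argmin()])
E
```

```text
t 7.80 pos [493.7  11.7 156.3] F [-0.4 -0.3  0.7] w 39.4 q [-0.   0.3  2.   0.   0.8  1.5]
rot total [ 0.2 -0.   0. ] min rows 1.8  then shift cm (new tool axes) [ 0.6 39.2 -1.8] old axes [ 0.6 38.6  7. ] min rows 9.4
tray2 [ 542.5 -390.9] -9.644777057412083 -108.29768250847273 64.89272503957407
-1.903230982168791
0.12643968900521685
tray1 handle min x 591.6632705581721 34 [601.4  22.2  30.2] [591.7  25.1  33.7]
```

>>> apply_moves(
  increments=[
    {"gripper": 45,"delta_pos": [0,0,0],"dr": [0.115,0,0]},
    {"gripper": 45,"delta_pos": [0,0,0],"dr": [0.115,0,0]},
    {"gripper": 45,"delta_pos": [0,3,-0.2],"dr": [0,0,0]},
    {"gripper": 45,"delta_pos": [0,3.3,-0.2],"dr": [0,0,0]},
    {"gripper": 45,"delta_pos": [0,3.3,-0.2],"dr": [0,0,0]},
  ],
)

```text
t: 8.27
ee_pos: [486.0, -84.7, 155.3]
orientation: [-2.146, 0.157, 2.145]
ft_force: [1.1, 0.3, 0.1]
width: 39.2
```

>>> apply_moves(
  increments=[
    {"gripper": 45,"delta_pos": [0,3.3,-0.2],"dr": [0,0,0]},
    {"gripper": 45,"delta_pos": [0,3.3,-0.2],"dr": [0,0,0]},
    {"gripper": 45,"delta_pos": [0,3.3,-0.2],"dr": [0,0,0]},
    {"gripper": 45,"delta_pos": [0,3.3,-0.2],"dr": [0,0,0]},
    {"gripper": 45,"delta_pos": [0,3.3,-0.2],"dr": [0,0,0]},
  ],
)

```text
t: 8.68
ee_pos: [471.1, -250.4, 155.1]
orientation: [-2.144, 0.159, 2.144]
ft_force: [1.8, 0.1, 0.7]
width: 39.7
```

>>> apply_moves(
  increments=[
    {"gripper": 45,"delta_pos": [1,3.3,-0.2],"dr": [0,0,0]},
    {"gripper": 45,"delta_pos": [2,3.3,0],"dr": [0,0,0]},
    {"gripper": 45,"delta_pos": [2,3,0],"dr": [0,0,0]},
    {"gripper": 45,"delta_pos": [0,0,0],"dr": [0,0,0]},
    {"gripper": 45,"delta_pos": [0,0,0],"dr": [0,0,0]},
  ],
)

```text
t: 9.1
ee_pos: [458.2, -344.6, 103.8]
orientation: [-2.14, 0.16, 2.145]
ft_force: [-0.0, 0.0, -0.4]
width: 39.8
```

```bash
python3 - <<'E'
from plan import *
plan([455.2,-378.5,12],Rt(-8.3))
d=cam('wrist');P=cloud(d);P[d['range_z']<=0]=0
m=(P[...,2]>20)&(P[...,2]<36)&(P[...,0]>425)&(P[...,0]<510)&(abs(P[...,1]+380)<40)
q=P[m];print(len(q))
for x in range(430,510,10):
    s=abs(q[:,0]-x)<5
    if s.sum()>5:print(x,q[s,1].min(),q[s,1].max(),(q[s,1].min()+q[s,1].max())/2)
print('tip',q[:,0].min())
E
```

```text
t 9.10 pos [ 458.185 -344.608  103.779] F [-0.013  0.049 -0.36 ] w 39.8 q [-0.666  0.524  1.822  0.     0.799  1.056]
rot total [-0.006  0.002  0.001] min rows 0.1  then shift cm (new tool axes) [ 9.178  3.397 -0.194] old axes [ 9.173  3.408 -0.235] min rows 2.3
1506
440 -381.60868922533024 -367.3422528427315 -374.4754710340309
450 -383.5140436320393 -368.227255880872 -375.8706497564557
460 -385.3765596880963 -369.83240266367545 -377.6044811758859
470 -386.4405392291441 -371.4786814473582 -378.9596103382512
480 -388.14393432541374 -372.86112262385905 -380.5025284746364
490 -390.07803605391393 -374.45393036829967 -382.2659832111068
500 -390.9796505388272 -375.81165811804897 -383.39565432843807
tip 436.84700000141044
```

>>> apply_moves(
  increments=[
    {"gripper": 45,"delta_pos": [0,1.6,-0.1],"dr": [0,0,0]},
    {"gripper": 45,"delta_pos": [0,1.6,-0.1],"dr": [0,0,0]},
    {"gripper": 45,"delta_pos": [2,0,0],"dr": [0,0,0]},
    {"gripper": 45,"delta_pos": [3,0,0],"dr": [0,0,0]},
    {"gripper": 45,"delta_pos": [2,0,0],"dr": [0,0,0]},
  ],
)

```text
t: 9.57
ee_pos: [457.3, -376.9, 34.9]
orientation: [-2.147, 0.16, 2.143]
ft_force: [-0.5, 0.5, -0.3]
width: 39.4
```

>>> apply_moves(
  increments=[
    {"gripper": 45,"delta_pos": [1.5,0,0],"dr": [0,0,0]},
    {"gripper": 45,"delta_pos": [0.4,0,0],"dr": [0,0,0]},
    {"gripper": 45,"delta_pos": [0,0,0],"dr": [0,0,0]},
    {"gripper": 45,"delta_pos": [0,0,0],"dr": [0,0,0]},
    {"gripper": 45,"delta_pos": [0,0,0],"dr": [0,0,0]},
  ],
)

```text
t: 9.98
ee_pos: [457.5, -376.7, 17.6]
orientation: [-2.147, 0.161, 2.143]
ft_force: [0.9, -0.2, -0.2]
width: 39.2
```

```bash
python3 - <<'E'
from plan import *
plan([455.3,-376.8,13],Rt(-8.6))
E
```

```text
t 9.98 pos [ 457.548 -376.712   17.587] F [ 0.854 -0.171 -0.194] w 39.2 q [-0.709  0.682  1.798 -0.     0.659  1.01 ]
rot total [ 0.002 -0.002 -0.001] min rows 0.0  then shift cm (new tool axes) [0.459 0.042 0.221] old axes [0.458 0.041 0.222] min rows 0.1
```

>>> apply_moves(
  increments=[
    {"gripper": 45,"delta_pos": [0.4,0,0.2],"dr": [0,0,0]},
    {"gripper": 0,"delta_pos": [0,0,0],"dr": [0,0,0]},
    {"gripper": 0,"delta_pos": [0,0,0],"dr": [0,0,0]},
    {"gripper": 0,"delta_pos": [0,0,0],"dr": [0,0,0]},
    {"gripper": 0,"delta_pos": [0,0,0],"dr": [0,0,0]},
  ],
)

```text
t: 10.4
ee_pos: [454.7, -375.7, 12.4]
orientation: [-2.145, 0.159, 2.144]
ft_force: [-0.4, -0.7, 0.2]
width: 16.7
```

>>> apply_moves(
  increments=[
    {"gripper": 0,"delta_pos": [0,0,0],"dr": [0,0,0]},
    {"gripper": 0,"delta_pos": [-2,0,0],"dr": [0,0,0]},
    {"gripper": 0,"delta_pos": [-3,0,0],"dr": [0,0,0]},
    {"gripper": 0,"delta_pos": [-3,0,0],"dr": [0,0,0]},
    {"gripper": 0,"delta_pos": [-1,0,0],"dr": [0,0,0]},
  ],
)

```text
t: 10.82
ee_pos: [456.1, -376.9, 105.7]
orientation: [-2.15, 0.162, 2.142]
ft_force: [0.3, -1.1, -0.1]
width: 13.7
```

>>> apply_moves(
  increments=[
    {"gripper": 0,"delta_pos": [0,0,0],"dr": [-0.08,0,0]},
    {"gripper": 0,"delta_pos": [0,0,0],"dr": [-0.08,0,0]},
    {"gripper": 0,"delta_pos": [0,0,0],"dr": [-0.075,0,0]},
    {"gripper": 0,"delta_pos": [0,0,0],"dr": [0,0,0]},
    {"gripper": 0,"delta_pos": [0,0,0],"dr": [0,0,0]},
  ],
)

```text
t: 11.23
ee_pos: [454.4, -375.4, 101.6]
orientation: [2.178, 0.093, -2.179]
ft_force: [0.7, 0.4, -0.4]
width: 14.2
```

```bash
python3 - <<'E'
from plan import *
plan([*S(-225,-32.5),105],Rt(SA))
E
```

```text
t 11.23 pos [ 454.353 -375.395  101.574] F [ 0.656  0.402 -0.376] w 14.2 q [-0.711  0.545  1.787 -0.     0.81   0.776]
rot total [-0.     0.001  0.001] min rows 0.0  then shift cm (new tool axes) [ -0.343 -30.07   -1.849] old axes [ -0.326 -30.07   -1.847] min rows 7.2
```

>>> apply_moves(
  increments=[
    {"gripper": 0,"delta_pos": [0,-2.5,-0.2],"dr": [0,0,0]},
    {"gripper": 0,"delta_pos": [0,-3,-0.2],"dr": [0,0,0]},
    {"gripper": 0,"delta_pos": [0,-3,-0.2],"dr": [0,0,0]},
    {"gripper": 0,"delta_pos": [0,-3,-0.2],"dr": [0,0,0]},
    {"gripper": 0,"delta_pos": [0,-3,-0.2],"dr": [0,0,0]},
  ],
)

```text
t: 11.65
ee_pos: [451.6, -229.0, 101.8]
orientation: [2.178, 0.092, -2.179]
ft_force: [1.3, 0.2, -1.0]
width: 14.0
```

>>> apply_moves(
  increments=[
    {"gripper": 0,"delta_pos": [0,-3,-0.2],"dr": [0,0,0]},
    {"gripper": 0,"delta_pos": [0,-3,-0.2],"dr": [0,0,0]},
    {"gripper": 0,"delta_pos": [0,-3,-0.2],"dr": [0,0,0]},
    {"gripper": 0,"delta_pos": [0,-3,0],"dr": [0,0,0]},
    {"gripper": 0,"delta_pos": [0,-2.5,0],"dr": [0,0,0]},
  ],
)

```text
t: 12.07
ee_pos: [444.9, -83.6, 101.9]
orientation: [2.178, 0.092, -2.179]
ft_force: [-0.9, -0.0, -0.9]
width: 13.8
```

>>> apply_moves(
  increments=[
    {"gripper": 0,"delta_pos": [1,-0.9,0],"dr": [0,0,0]},
    {"gripper": 0,"delta_pos": [2,0,0],"dr": [0,0,0]},
    {"gripper": 0,"delta_pos": [3,0,0],"dr": [0,0,0]},
    {"gripper": 0,"delta_pos": [1.5,0,0],"dr": [0,0,0]},
    {"gripper": 0,"delta_pos": [0,0,0],"dr": [0,0,0]},
  ],
)

```text
t: 12.48
ee_pos: [442.6, -75.8, 24.6]
orientation: [2.173, 0.094, -2.184]
ft_force: [-0.5, 0.5, -0.6]
width: 14.1
```

```bash
python3 - <<'E'
from plan import *
plan([*S(-107.5,-32.5),14],Rt(SA))
E
```

```text
t 12.48 pos [442.627 -75.801  24.55 ] F [-0.511  0.473 -0.614] w 14.1 q [-0.196  0.552  2.109  0.     0.486  1.29 ]
rot total [0.    0.005 0.001] min rows 0.0  then shift cm (new tool axes) [  1.055  -0.119 -12.234] old axes [  0.993  -0.113 -12.24 ] min rows 2.9
```

>>> apply_moves(
  increments=[
    {"gripper": 0,"delta_pos": [0.7,-0.12,-0.5],"dr": [0,0,0]},
    {"gripper": 0,"delta_pos": [0.2,0,-1],"dr": [0,0,0]},
    {"gripper": 0,"delta_pos": [0,0,-1],"dr": [0,0,0]},
    {"gripper": 0,"delta_pos": [0,0,-1],"dr": [0,0,0]},
    {"gripper": 0,"delta_pos": [0,0,-1],"dr": [0,0,0]},
  ],
)

```text
t: 12.9
ee_pos: [491.7, -71.4, 19.1]
orientation: [2.179, 0.094, -2.174]
ft_force: [0.2, -0.7, -1.0]
width: 13.8
```

>>> apply_moves(
  increments=[
    {"gripper": 0,"delta_pos": [0,0,-1],"dr": [0,0,0]},
    {"gripper": 0,"delta_pos": [0,0,-1],"dr": [0,0,0]},
    {"gripper": 0,"delta_pos": [0,0,-1],"dr": [0,0,0]},
    {"gripper": 0,"delta_pos": [0,0,-1],"dr": [0,0,0]},
    {"gripper": 0,"delta_pos": [0,0,-1],"dr": [0,0,0]},
  ],
)

```text
t: 13.32
ee_pos: [540.2, -66.8, 18.2]
orientation: [2.177, 0.095, -2.177]
ft_force: [-0.6, -0.1, -0.3]
width: 13.7
```

```bash
python3 - <<'E'
from plan import *
plan([*S(-107.5,-32.5),14],Rt(SA))
E
```

```text
t 13.32 pos [540.196 -66.833  18.216] F [-0.559 -0.102 -0.306] w 13.7 q [-0.145  0.639  1.906  0.     0.597  1.339]
rot total [ 0.002 -0.     0.   ] min rows 0.0  then shift cm (new tool axes) [ 0.422 -0.05  -2.437] old axes [ 0.422 -0.045 -2.437] min rows 0.6
```

>>> apply_moves(
  increments=[
    {"gripper": 0,"delta_pos": [0.15,-0.05,-0.8],"dr": [0,0,0]},
    {"gripper": 0,"delta_pos": [0.15,0,-0.8],"dr": [0,0,0]},
    {"gripper": 0,"delta_pos": [0.1,0,-0.5],"dr": [0,0,0]},
    {"gripper": 0,"delta_pos": [0,0,-0.3],"dr": [0,0,0]},
    {"gripper": 0,"delta_pos": [0,0,0],"dr": [0,0,0]},
  ],
)

```text
t: 13.73
ee_pos: [563.5, -64.3, 14.0]
orientation: [2.177, 0.095, -2.177]
ft_force: [0.1, 0.5, -1.3]
width: 13.8
```

>>> apply_moves(
  increments=[
    {"gripper": 0,"delta_pos": [0,0,0],"dr": [0,0,0]},
    {"gripper": 45,"delta_pos": [0,0,0],"dr": [0,0,0]},
    {"gripper": 45,"delta_pos": [0,0,0],"dr": [0,0,0]},
    {"gripper": 45,"delta_pos": [0,0,0],"dr": [0,0,0]},
    {"gripper": 45,"delta_pos": [0,0,0],"dr": [0,0,0]},
  ],
)

```text
t: 14.15
ee_pos: [563.0, -64.4, 14.3]
orientation: [2.177, 0.094, -2.177]
ft_force: [0.8, -0.4, 0.4]
width: 36.5
```

>>> apply_moves(
  increments=[
    {"gripper": 45,"delta_pos": [-2,0,0.5],"dr": [0,0,0]},
    {"gripper": 45,"delta_pos": [-3,0,2],"dr": [0,0,0]},
    {"gripper": 45,"delta_pos": [-3,0,2.5],"dr": [0,0,0]},
    {"gripper": 45,"delta_pos": [-3,0,3],"dr": [0,0,0]},
    {"gripper": 45,"delta_pos": [-3,-1,3],"dr": [0,0,0]},
  ],
)

```text
t: 14.57
ee_pos: [453.4, -64.9, 153.4]
orientation: [2.178, 0.093, -2.177]
ft_force: [0.9, 0.5, 1.1]
width: 39.2
```

```bash
python3 - <<'E'
from plan import *
plan([*S(-260,0),200],Rt(SA))
d=cam('wrist');save(d,'w3.png',(0,0,512,384,1.5))
np.savez('w3.npz',**{k:d[k] for k in('img','range_z','mtx','k1','R','t')})
P=cloud(d);P[d['range_z']<=0]=0
a=np.radians(SA);L=(P[...,:2]-SO)@np.array([[np.cos(a),-np.sin(a)],[np.sin(a),np.cos(a)]])
m=(P[...,2]>20)&(P[...,2]<36)&(L[...,0]>-140)&(L[...,0]<-52)
for lo,hi in((20,80),(-65,-5)):
    q=L[m&(L[...,1]>lo)&(L[...,1]<hi)]
    if len(q)>20:
        print('tray tip',np.percentile(q[:,0],1))
        for x in(-115,-100,-80,-60):
            s=abs(q[:,0]-x)<5
            if s.sum()>3:print(x,q[s,1].min(),q[s,1].max(),q[s,1].mean())
E
```

```text
t 14.57 pos [453.437 -64.905 153.413] F [0.885 0.539 1.054] w 39.2 q [-0.168  0.3    2.048 -0.     0.793  1.317]
rot total [ 0.001 -0.    -0.   ] min rows 0.0  then shift cm (new tool axes) [-4.659 -2.375  4.185] old axes [-4.661 -2.379  4.18 ] min rows 1.6
tray tip -123.65038456600178
-115 43.33441309138976 57.882435258096415 49.88019806280773
-100 43.35047885205332 57.97684540616191 49.783234233102235
-80 43.49810366417114 57.92223417863975 49.85746247583439
-60 43.20193455524579 57.878382544561234 49.79829686617077
tray tip -123.10293171488513
-115 -39.09736456033925 -25.12430036231515 -32.09774391176219
-100 -38.79019316558864 -25.060210440220697 -31.870949666179968
-80 -39.053221002685184 -25.010424785333875 -31.71548822231622
-60 -38.78340619103865 -24.97913390350375 -31.939082204489182
```

View pics/w3.png

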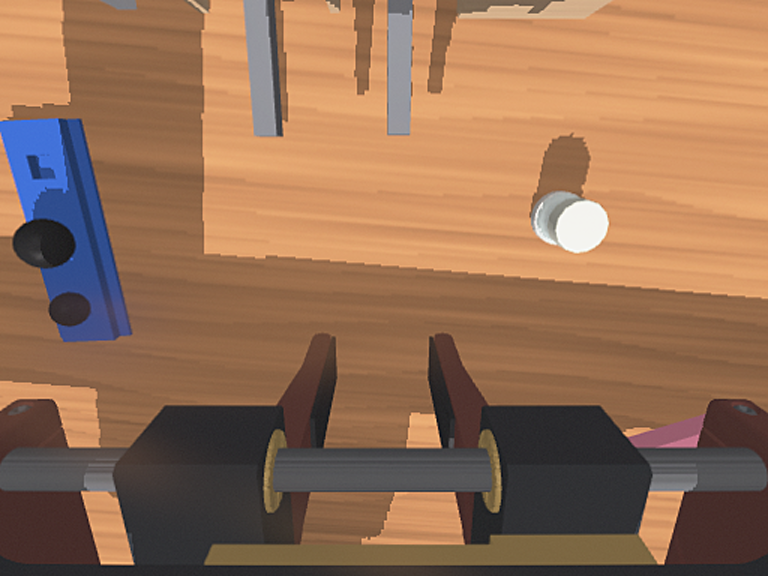

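Both trays are home: handle tips at x≈-123.4 put the origins at about +3.5 mm, with y≈+49.8 and -32.0. The scoop comes next, so I turn the tool half a turn first.

>>> apply_moves(
  increments=[
    {"gripper": 45,"delta_pos": [-1,0,0],"dr": [-0.12,0,0]},
    {"gripper": 45,"delta_pos": [-1,0,0],"dr": [-0.12,0,0]},
    {"gripper": 45,"delta_pos": [0,0,0],"dr": [-0.12,0,0]},
    {"gripper": 45,"delta_pos": [0,0,0],"dr": [-0.12,0,0]},
    {"gripper": 45,"delta_pos": [0,0,0],"dr": [-0.12,0,0]},
  ],
)

```text
t: 15.03
ee_pos: [454.7, -64.2, 172.7]
orientation: [1.821, 0.656, -1.819]
ft_force: [-0.4, 0.0, 0.3]
width: 39.3
```

>>> apply_moves(
  increments=[
    {"gripper": 45,"delta_pos": [0,0,0],"dr": [-0.12,0,0]},
    {"gripper": 45,"delta_pos": [0,0,0],"dr": [-0.12,0,0]},
    {"gripper": 45,"delta_pos": [0,0,0],"dr": [-0.12,0,0]},
    {"gripper": 45,"delta_pos": [0,0,0],"dr": [-0.12,0,0]},
    {"gripper": 45,"delta_pos": [0,0,0],"dr": [-0.12,0,0]},
  ],
)

```text
t: 15.45
ee_pos: [454.5, -64.2, 172.3]
orientation: [1.411, 1.064, -1.411]
ft_force: [-0.2, -0.1, 0.1]
width: 39.1
```

>>> apply_moves(
  increments=[
    {"gripper": 45,"delta_pos": [0,0,0],"dr": [-0.12,0,0]},
    {"gripper": 45,"delta_pos": [0,0,0],"dr": [-0.12,0,0]},
    {"gripper": 45,"delta_pos": [0,0,0],"dr": [-0.12,0,0]},
    {"gripper": 45,"delta_pos": [0,0,0],"dr": [-0.12,0,0]},
    {"gripper": 45,"delta_pos": [0,0,0],"dr": [-0.12,0,0]},
  ],
)

```text
t: 15.87
ee_pos: [454.5, -64.2, 172.3]
orientation: [0.969, 1.344, -0.969]
ft_force: [0.1, -0.4, 0.6]
width: 39.8
```

>>> apply_moves(
  increments=[
    {"gripper": 45,"delta_pos": [0,0,0],"dr": [-0.12,0,0]},
    {"gripper": 45,"delta_pos": [0,0,0],"dr": [-0.12,0,0]},
    {"gripper": 45,"delta_pos": [0,0,0],"dr": [-0.12,0,0]},
    {"gripper": 45,"delta_pos": [0,0,0],"dr": [-0.12,0,0]},
    {"gripper": 45,"delta_pos": [0,0,0],"dr": [-0.12,0,0]},
  ],
)

```text
t: 16.28
ee_pos: [454.5, -64.2, 172.3]
orientation: [0.508, 1.51, -0.508]
ft_force: [-0.2, -0.0, -0.3]
width: 39.3
```

```bash
python3 - <<'E'
from plan import *; from tr import *
np.set_printoptions(precision=3,suppress=True)
plan([424.9,307,160],Rt(15.9,1))
d=cam('top')
q=handles(d,(380,640,230,420));q=q[q[:,2]>25];c,a,n,t,w=shape(q,0)
print('scoop',c,np.degrees(np.arctan2(a[1],a[0])),t.min(),t.max())
for lo,hi in((-105,-50),(-20,20),(20,80)):
    s=(t>lo)&(t<hi);print((w[s].min()+w[s].max())/2)
E
```

```text
t 16.28 pos [454.503 -64.207 172.269] F [-0.153 -0.043 -0.328] w 39.3 q [-0.166  0.269  2.033  0.     0.84  -1.088]
rot total [-0.926  0.    -0.   ] min rows 7.4  then shift cm (new tool axes) [ 1.227 36.511  7.323] old axes [  1.227  27.787 -24.791] min rows 8.9
scoop [509.361 332.911] 17.59636207123141 -117.51044044734077 97.04337597328069
0.8068694947484119
-2.2458235505175175
-3.4765549024681626
```

>>> apply_moves(
  increments=[
    {"gripper": 45,"delta_pos": [0,0,0],"dr": [-0.116,0,0]},
    {"gripper": 45,"delta_pos": [0,0,0],"dr": [-0.116,0,0]},
    {"gripper": 45,"delta_pos": [0,0,0],"dr": [-0.116,0,0]},
    {"gripper": 45,"delta_pos": [0,0,0],"dr": [-0.116,0,0]},
    {"gripper": 45,"delta_pos": [0,0,0],"dr": [-0.116,0,0]},
  ],
)

```text
t: 16.75
ee_pos: [454.5, -64.2, 172.3]
orientation: [0.057, 1.57, -0.057]
ft_force: [-0.5, 0.1, 0.1]
width: 39.6
```

>>> apply_moves(
  increments=[
    {"gripper": 45,"delta_pos": [0,0,0],"dr": [-0.116,0,0]},
    {"gripper": 45,"delta_pos": [0,0,0],"dr": [-0.116,0,0]},
    {"gripper": 45,"delta_pos": [0,0,0],"dr": [-0.114,0,0]},
    {"gripper": 45,"delta_pos": [0,3,0.6],"dr": [0,0,0]},
    {"gripper": 45,"delta_pos": [0,3,0.6],"dr": [0,0,0]},
  ],
)

```text
t: 17.17
ee_pos: [450.2, -3.4, 172.3]
orientation: [-0.209, 1.56, 0.208]
ft_force: [0.3, 1.6, 0.5]
width: 39.5
```

>>> apply_moves(
  increments=[
    {"gripper": 45,"delta_pos": [0,3,0.6],"dr": [0,0,0]},
    {"gripper": 45,"delta_pos": [0,3,0.6],"dr": [0,0,0]},
    {"gripper": 45,"delta_pos": [0,3,0.6],"dr": [0,0,0]},
    {"gripper": 45,"delta_pos": [0,3,0.6],"dr": [0,0,0]},
    {"gripper": 45,"delta_pos": [0,3,0.6],"dr": [0,0,0]},
  ],
)

```text
t: 17.58
ee_pos: [438.4, 150.9, 172.4]
orientation: [-0.21, 1.56, 0.21]
ft_force: [0.6, 0.1, 0.3]
width: 39.4
```

>>> apply_moves(
  increments=[
    {"gripper": 45,"delta_pos": [0,3,0.6],"dr": [0,0,0]},
    {"gripper": 45,"delta_pos": [0,3,0.6],"dr": [0,0,0]},
    {"gripper": 45,"delta_pos": [0,3,0.6],"dr": [0,0,0]},
    {"gripper": 45,"delta_pos": [0,3,0.6],"dr": [0,0,0]},
    {"gripper": 45,"delta_pos": [0,3,0.6],"dr": [0,0,0]},
  ],
)

```text
t: 18.0
ee_pos: [427.0, 303.5, 172.3]
orientation: [-0.211, 1.56, 0.211]
ft_force: [0.8, -0.4, 0.4]
width: 39.7
```

```bash
python3 - <<'E'
from plan import *; from tr import *
np.set_printoptions(precision=3,suppress=True)
plan([424.9,307,25],Rt(15.9,1))
d=cam('wrist');P=cloud(d);P[d['range_z']<=0]=0
save(d,'w4.png',(0,0,512,384,1.5))
m=(P[...,2]>32)&(P[...,2]<46)&(P[...,0]>385)&(P[...,0]<470)&(abs(P[...,1]-310)<50)
q=P[m];print(len(q))
for x in range(390,480,10):
    s=abs(q[:,0]-x)<5
    if s.sum()>5:print(x,q[s,1].min(),q[s,1].max(),(q[s,1].min()+q[s,1].max())/2,q[s,2].mean())
if len(q):print('tip',q[:,0].min())
E
```

```text
t 18.00 pos [427.046 303.538 172.315] F [ 0.817 -0.374  0.428] w 39.7 q [ 0.595  0.356  1.897 -0.     0.888 -1.244]
rot total [-0.009  0.    -0.   ] min rows 0.1  then shift cm (new tool axes) [14.732  0.392 -0.112] old axes [14.732  0.39  -0.119] min rows 3.5
905
400 294.03866582725175 308.9983766891132 301.51852125818243 41.46972415966893
410 295.574046369748 311.9373140457413 303.7556802077446 42.975065126049564
420 299.33070222937585 314.81083303051554 307.0707676299457 43.12395176101031
430 301.9278238816692 317.8095940672393 309.86870897445425 42.9993506023343
440 304.9026582320377 320.53081403178686 312.7167361319123 42.86755245340591
450 307.4526631389911 323.03935200104837 315.24600757001974 42.99634159715029
460 310.2072254772304 326.20083311719685 318.20402929721365 42.96840193441228
470 312.7460713084197 327.62476367753595 320.1854174929778 42.95782465539671
tip 396.9028307654102
```

View pics/w4.png

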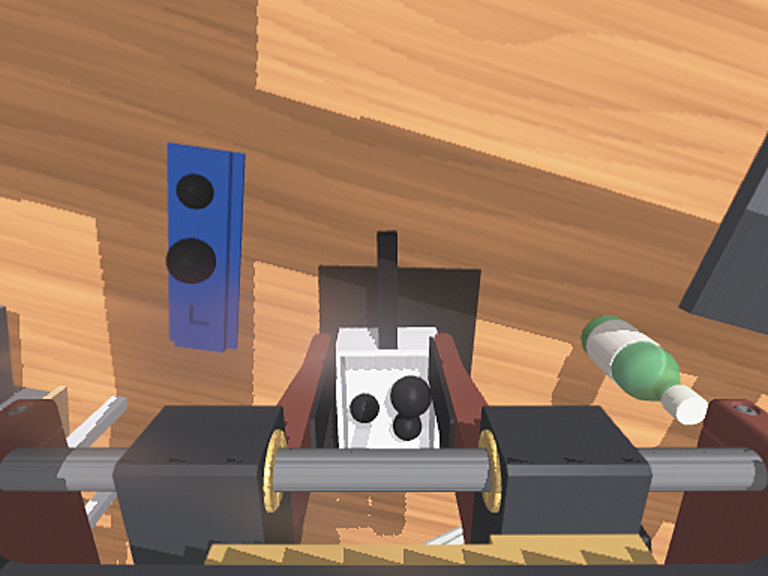

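The wrist view shows the scoop with its three balls at (364,408), (408,397) and (406,428): one medium or larger and two small. Its handle is centred at column 387, and the bottle stands clear at right.

>>> apply_moves(
  increments=[
    {"gripper": 45,"delta_pos": [2,0.5,0],"dr": [0,0,0]},
    {"gripper": 45,"delta_pos": [3,0,0],"dr": [0,0,0]},
    {"gripper": 45,"delta_pos": [3,0,0],"dr": [0,0,0]},
    {"gripper": 45,"delta_pos": [3,0,0],"dr": [0,0,0]},
    {"gripper": 45,"delta_pos": [2,0,0],"dr": [0,0,0]},
  ],
)

```text
t: 18.47
ee_pos: [425.1, 306.1, 40.0]
orientation: [-0.212, 1.562, 0.21]
ft_force: [0.7, -0.6, -0.9]
width: 39.2
```

>>> apply_moves(
  increments=[
    {"gripper": 45,"delta_pos": [1,0,0],"dr": [0,0,0]},
    {"gripper": 45,"delta_pos": [1,0,0],"dr": [0,0,0]},
    {"gripper": 45,"delta_pos": [0.4,0,0],"dr": [0,0,0]},
    {"gripper": 45,"delta_pos": [0,0,0],"dr": [0,0,0]},
    {"gripper": 45,"delta_pos": [0,0,0],"dr": [0,0,0]},
  ],
)

```text
t: 18.88
ee_pos: [426.7, 307.0, 19.0]
orientation: [-0.212, 1.559, 0.213]
ft_force: [-0.0, -0.1, 0.2]
width: 39.6
```

```bash
python3 - <<'E'
from plan import *
plan([425.5,308.4,22],Rt(15.7,1))
E
```

```text
t 18.88 pos [426.651 307.049  19.046] F [-0.026 -0.147  0.237] w 39.6 q [ 0.601  0.621  1.948 -0.     0.571 -1.24 ]
rot total [-0.003  0.001 -0.   ] min rows 0.0  then shift cm (new tool axes) [-0.295  0.161 -0.074] old axes [-0.295  0.161 -0.074] min rows 0.1
```

>>> apply_moves(
  increments=[
    {"gripper": 45,"delta_pos": [-0.25,0.15,-0.1],"dr": [0,0,0]},
    {"gripper": 0,"delta_pos": [0,0,0],"dr": [0,0,0]},
    {"gripper": 0,"delta_pos": [0,0,0],"dr": [0,0,0]},
    {"gripper": 0,"delta_pos": [0,0,0],"dr": [0,0,0]},
    {"gripper": 0,"delta_pos": [0,0,0],"dr": [0,0,0]},
  ],
)

```text
t: 19.3
ee_pos: [424.9, 308.0, 21.2]
orientation: [-0.213, 1.56, 0.213]
ft_force: [1.4, -0.3, 0.1]
width: 16.3
```

>>> apply_moves(
  increments=[
    {"gripper": 0,"delta_pos": [0,0,0],"dr": [0,0,0]},
    {"gripper": 0,"delta_pos": [-0.3,0,0],"dr": [0,0,0]},
    {"gripper": 0,"delta_pos": [-0.8,0,0],"dr": [0,0,0]},
    {"gripper": 0,"delta_pos": [-1.2,0,0],"dr": [0,0,0]},
    {"gripper": 0,"delta_pos": [-1.2,0,0],"dr": [0,0,0]},
  ],
)

```text
t: 19.72
ee_pos: [424.5, 307.7, 56.7]
orientation: [-0.213, 1.561, 0.213]
ft_force: [0.5, -0.1, -1.3]
width: 14.0
```

```bash
python3 - <<'E'
from plan import *; from tr import *
np.set_printoptions(precision=3,suppress=True)
plan([425.5,308.4,22],Rt(15.7,1))
print(ctrl.get_obs()['moment'])
d=cam('side');P=cloud(d);P[d['range_z']<=0]=0
o=ctrl.get_obs();e=o['ee_pos'];f=np.array([.9627,.2706]);r=(P[...,:2]-e[:2]);u=r@f;v=r@[-f[1],f[0]]
m=(u>45)&(u<200)&(abs(v)<50)&(P[...,2]>15)&(P[...,2]<150)
for x in range(50,200,15):
    s=m&(abs(u-x)<7)
    if s.sum()>5:print(x,np.percentile(P[s][:,2],[50,98]),s.sum())
E
```

```text
t 19.72 pos [424.453 307.693  56.701] F [ 0.474 -0.088 -1.318] w 14.0 q [ 0.605  0.551  1.946  0.     0.646 -1.237]
rot total [-0.003 -0.001  0.   ] min rows 0.0  then shift cm (new tool axes) [3.47 0.04 0.12] old axes [3.47  0.041 0.123] min rows 0.8
[0.072 0.068 0.03 ]
50 [56.77  76.522] 41
65 [57.849 77.943] 33
80 [59.268 80.09 ] 25
95 [57.351 77.72 ] 65
110 [64.483 77.059] 53
125 [59.53  76.131] 50
140 [59.589 77.606] 55
155 [56.95 78.67] 48
170 [53.766 77.808] 53
185 [50.348 72.033] 17
```

>>> apply_moves(
  increments=[
    {"gripper": 0,"delta_pos": [-1.5,0,0],"dr": [0,0,0]},
    {"gripper": 0,"delta_pos": [-2,0,0],"dr": [0,0,0]},
    {"gripper": 0,"delta_pos": [-2,0,0],"dr": [0,0,0]},
    {"gripper": 0,"delta_pos": [-2,0,0],"dr": [0,0,0]},
    {"gripper": 0,"delta_pos": [-2,0,0],"dr": [0,0,0]},
  ],
)

```text
t: 20.18
ee_pos: [424.6, 307.9, 152.5]
orientation: [-0.213, 1.56, 0.213]
ft_force: [-0.2, -0.1, -1.4]
width: 13.5
```

>>> apply_moves(
  increments=[
    {"gripper": 0,"delta_pos": [-2,0,0],"dr": [0,0,0]},
    {"gripper": 0,"delta_pos": [-2,0,0],"dr": [0,0,0]},
    {"gripper": 0,"delta_pos": [-1,0,0],"dr": [0.04,0,0]},
    {"gripper": 0,"delta_pos": [0,0,0],"dr": [0.08,0,0]},
    {"gripper": 0,"delta_pos": [0,0,0],"dr": [0.08,0,0]},
  ],
)

```text
t: 20.6
ee_pos: [425.1, 308.2, 202.7]
orientation: [-0.052, 1.568, 0.054]
ft_force: [0.1, -0.5, -2.7]
width: 13.4
```

>>> apply_moves(
  increments=[
    {"gripper": 0,"delta_pos": [0,0,0],"dr": [0.1,0,0]},
    {"gripper": 0,"delta_pos": [0,0,0],"dr": [0.1,0,0]},
    {"gripper": 0,"delta_pos": [0,0,0],"dr": [0.1,0,0]},
    {"gripper": 0,"delta_pos": [0,0,0],"dr": [0.1,0,0]},
    {"gripper": 0,"delta_pos": [0,0,0],"dr": [0.1,0,0]},
  ],
)

```text
t: 21.02
ee_pos: [424.6, 307.9, 201.6]
orientation: [0.341, 1.543, -0.34]
ft_force: [0.1, 0.2, -1.6]
width: 13.6
```

>>> apply_moves(
  increments=[
    {"gripper": 0,"delta_pos": [0,0,0],"dr": [0.1,0,0]},
    {"gripper": 0,"delta_pos": [0,0,0],"dr": [0.1,0,0]},
    {"gripper": 0,"delta_pos": [0,0,0],"dr": [0.1,0,0]},
    {"gripper": 0,"delta_pos": [0,0,0],"dr": [0.1,0,0]},
    {"gripper": 0,"delta_pos": [0,0,0],"dr": [0.1,0,0]},
  ],
)

```text
t: 21.43
ee_pos: [424.7, 307.9, 201.6]
orientation: [0.729, 1.445, -0.728]
ft_force: [0.5, -0.5, -2.3]
width: 13.7
```

>>> apply_moves(
  increments=[
    {"gripper": 0,"delta_pos": [0,0,0],"dr": [0.1,0,0]},
    {"gripper": 0,"delta_pos": [0,0,0],"dr": [0.1,0,0]},
    {"gripper": 0,"delta_pos": [0,0,0],"dr": [0.1,0,0]},
    {"gripper": 0,"delta_pos": [0,0,0],"dr": [0.08,0,0]},
    {"gripper": 0,"delta_pos": [0,0,0],"dr": [0.08,0,0]},
  ],
)

```text
t: 21.85
ee_pos: [424.7, 308.0, 201.7]
orientation: [1.078, 1.288, -1.076]
ft_force: [-0.5, 0.7, -1.0]
width: 13.9
```

```bash
python3 - <<'E'
from plan import *
plan([*S(0,330),190],Rt(SA-90,1))
d=dict(np.load('top0.npz'));P=cloud(d);P[d['range_z']<=0]=0
for x in range(600,860,20):
    print(x,[int(np.max(P[(abs(P[...,0]-x)<10)&(abs(P[...,1]-y)<12)][:,2],initial=-1)) for y in range(60,460,25)])
E
```

```text
t 21.85 pos [424.726 307.972 201.653] F [-0.521  0.706 -1.002] w 13.9 q [0.605 0.315 1.875 0.    0.95  0.427]
rot total [ 0.093 -0.001 -0.001] min rows 0.7  then shift cm (new tool axes) [ 1.165 21.523  2.022] old axes [ 1.186 21.241  4.017] min rows 5.2
600 [144, 149, 155, 151, 4, 5, 7, 5, 4, 7, 47, 21, 22, 47, 4, 3]
620 [143, 145, 152, 158, 5, 4, 5, 5, 6, 4, 44, 19, 4, 4, 5, 5]
640 [122, 125, 145, 157, 4, 4, 5, 6, 4, 4, 3, 6, 7, 4, 5, 4]
660 [105, 111, 116, 159, 5, 3, 5, 5, 4, 4, 7, 4, 6, 6, 5, 6]
680 [121, 127, 132, 158, 4, 4, 6, 21, 22, 22, 5, 6, 6, 5, 5, 8]
700 [136, 145, 152, 158, 4, 5, 19, 23, 18, 21, 6, 5, 5, 4, 5, 10]
720 [141, 146, 150, -1, 3, 6, 16, 20, 21, 21, 6, 6, 7, 6, 11, 7]
740 [-1, -1, -1, 5, 4, 6, 5, 20, 20, 5, 4, 6, 5, 7, 5, 4]
760 [4, 5, 123, 126, 124, 129, 128, 127, 4, 4, 4, 5, 4, 39, 40, 40]
780 [6, 3, 128, 132, 131, 131, 131, 131, 5, 6, 6, 5, 3, 174, 174, 175]
800 [149, 151, 145, 149, 149, 148, 149, 145, 149, 149, 146, 5, 5, 174, 174, 174]
820 [166, 164, 164, 163, 163, 163, 165, 162, 166, 163, 162, 5, 4, 174, 174, 175]
840 [164, 163, 163, 164, 164, 165, 164, 164, 163, 163, 163, 5, 5, 174, 174, 175]
```

>>> apply_moves(
  increments=[
    {"gripper": 0,"delta_pos": [0,0,0],"dr": [0.093,0,0]},
    {"gripper": 0,"delta_pos": [0,1,0.1],"dr": [0,0,0]},
    {"gripper": 0,"delta_pos": [0,2,0.2],"dr": [0,0,0]},
    {"gripper": 0,"delta_pos": [0,2.5,0.2],"dr": [0,0,0]},
    {"gripper": 0,"delta_pos": [0,2.5,0.2],"dr": [0,0,0]},
  ],
)

```text
t: 22.27
ee_pos: [506.5, 308.1, 201.7]
orientation: [1.142, 1.251, -1.139]
ft_force: [-1.0, 1.1, -2.0]
width: 13.8
```

>>> apply_moves(
  increments=[
    {"gripper": 0,"delta_pos": [0,2.5,0.2],"dr": [0,0,0]},
    {"gripper": 0,"delta_pos": [0,2.5,0.2],"dr": [0,0,0]},
    {"gripper": 0,"delta_pos": [0,2.5,0.2],"dr": [0,0,0]},
    {"gripper": 0,"delta_pos": [0,2.5,0.2],"dr": [0,0,0]},
    {"gripper": 0,"delta_pos": [0,2,0.2],"dr": [0,0,0]},
  ],
)

```text
t: 22.68
ee_pos: [628.0, 308.5, 201.3]
orientation: [1.142, 1.25, -1.14]
ft_force: [0.4, 0.4, -1.8]
width: 13.7
```

>>> apply_moves(
  increments=[
    {"gripper": 0,"delta_pos": [0,1,0.1],"dr": [0,0,0]},
    {"gripper": 0,"delta_pos": [0,0.5,0.1],"dr": [0,0,0]},
    {"gripper": 0,"delta_pos": [0,0,0],"dr": [0,0,0]},
    {"gripper": 0,"delta_pos": [0,0,0],"dr": [0,0,0]},
    {"gripper": 0,"delta_pos": [0,0,0],"dr": [0,0,0]},
  ],
)

```text
t: 23.1
ee_pos: [639.5, 308.2, 200.8]
orientation: [1.142, 1.251, -1.143]
ft_force: [0.2, -0.1, -2.3]
width: 13.9
```

```bash
python3 - <<'E'
from plan import *
plan([*S(0,138+186),175],Rt(SA-90,1))
d=cam('top');save(d,'t3.png',(150,70,300,190,5));P=cloud(d);P[d['range_z']<=0]=0
a=np.radians(SA);L=(P[...,:2]-SO)@np.array([[np.cos(a),-np.sin(a)],[np.sin(a),np.cos(a)]])
m=(P[...,2]>190)&(P[...,2]<260)&(abs(L[...,0])<70)&(L[...,1]<260)&(L[...,1]>100)
q=np.c_[L[m],P[m][:,2]];print(len(q),q.min(0),q.max(0))
for y in range(140,240,15):
    s=abs(q[:,1]-y)<7
    if s.sum()>3:print(y,q[s,0].min(),q[s,0].max(),q[s,2].max(),q[s,2].min())
E
```

```text
t 23.10 pos [639.469 308.158 200.831] F [ 0.231 -0.068 -2.318] w 13.9 q [0.432 0.578 1.445 0.    1.12  0.342]
rot total [0.005 0.    0.001] min rows 0.0  then shift cm (new tool axes) [2.583 0.124 0.825] old axes [2.583 0.122 0.826] min rows 0.7
1005 [-41.023 146.078 190.038] [ 39.806 259.985 228.6  ]
140 -34.89254608357424 15.622780747942898 200.57114428153892 194.65505249740275
155 -40.45858583867001 39.25256464248093 227.8137791140654 190.9489963320375
170 -40.73873573871588 39.80571350075778 227.0908574307221 190.07324189282252
185 -40.48958424446828 38.2260226999106 226.4930840724642 190.03778411288226
200 -40.540354352749176 39.562825557936684 227.702552686986 190.12924656706613
215 -40.803200472911996 37.74710576430662 226.49845276533816 190.37085208427067
230 -40.818212235391435 39.00622024257543 227.58100738772097 190.23199304349149
```

View pics/t3.png

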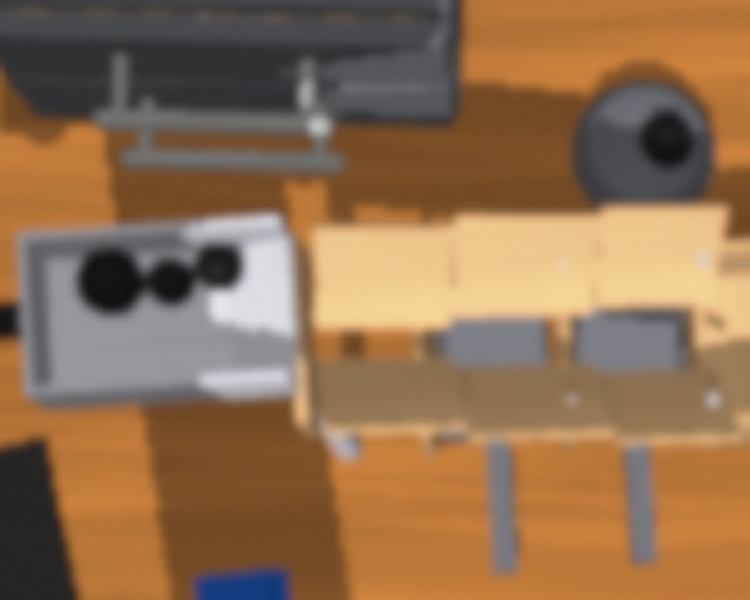

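The scoop is level, centred and just behind the plate, with its lip at px (300,300). It holds one medium and two small balls, and both trays show through the slots. I lower it slightly and start tilting about the lip.

>>> apply_moves(
  increments=[
    {"gripper": 0,"delta_pos": [1,0.1,0.4],"dr": [0.005,0,0]},
    {"gripper": 0,"delta_pos": [1.2,0,0.3],"dr": [0,0,0]},
    {"gripper": 0,"delta_pos": [-0.5,0,0],"dr": [0,0.03,0]},
    {"gripper": 0,"delta_pos": [-0.93,0,0.02],"dr": [0,0.05,0]},
    {"gripper": 0,"delta_pos": [-0.93,0,0.02],"dr": [0,0.05,0]},
  ],
)

```text
t: 23.57
ee_pos: [641.0, 299.8, 200.4]
orientation: [1.237, 1.35, -1.087]
ft_force: [-0.2, 0.2, -2.0]
width: 13.6
```

>>> apply_moves(
  increments=[
    {"gripper": 0,"delta_pos": [-0.93,0,0.02],"dr": [0,0.05,0]},
    {"gripper": 0,"delta_pos": [-0.93,0,0.02],"dr": [0,0.05,0]},
    {"gripper": 0,"delta_pos": [-0.93,0,0.02],"dr": [0,0.05,0]},
    {"gripper": 0,"delta_pos": [-0.93,0,0.02],"dr": [0,0.05,0]},
    {"gripper": 0,"delta_pos": [0,0,0],"dr": [0,0,0]},
  ],
)

```text
t: 23.98
ee_pos: [643.3, 289.4, 238.5]
orientation: [1.378, 1.495, -0.983]
ft_force: [-1.3, -0.3, -1.3]
width: 13.9
```

```bash
cat >> plan.py <<'E'
def lip():
    o=ctrl.get_obs();Rm=R.from_rotvec(o['orientation']).as_matrix();p=o['ee_pos']+Rm@[1.2,0,186]
    a=np.radians(SA);l=(p[:2]-SO)@np.array([[np.cos(a),-np.sin(a)],[np.sin(a),np.cos(a)]])
    f=Rm[:,2];print('lip sorter xy',l,'z',p[2],'tilt',np.degrees(np.arcsin(-f[2])),'roll',Rm[2,1],'q',o['qpos'],'F',o['ft_force'],'w',o['width'],o['t'])
E
python3 -c "
from plan import *
lip()"
```

```text
lip sorter xy [  0.484 137.777] z 176.90799764394993 tilt 18.972123064604812 roll 0.00019848102646058408 q [0.269 0.511 1.508 0.369 1.088 0.02 ] F [-1.291 -0.292 -1.297] w 13.896551640078561 23.9833
```

>>> apply_moves(
  increments=[
    {"gripper": 0,"delta_pos": [-0.56,0,0.02],"dr": [0,0.03,0]},
    {"gripper": 0,"delta_pos": [-0.56,0,0.02],"dr": [0,0.03,0]},
    {"gripper": 0,"delta_pos": [-0.56,0,0.02],"dr": [0,0.03,0]},
    {"gripper": 0,"delta_pos": [-0.56,0,0.02],"dr": [0,0.03,0]},
    {"gripper": 0,"delta_pos": [-0.56,0,0.02],"dr": [0,0.03,0]},
  ],
)

```text
t: 24.4
ee_pos: [643.3, 279.9, 262.7]
orientation: [1.475, 1.606, -0.898]
ft_force: [-0.5, 0.3, -1.1]
width: 13.8
```

>>> apply_moves(
  increments=[
    {"gripper": 0,"delta_pos": [-0.56,0,0.02],"dr": [0,0.03,0]},
    {"gripper": 0,"delta_pos": [-0.56,0,0.02],"dr": [0,0.03,0]},
    {"gripper": 0,"delta_pos": [-0.56,0,0.02],"dr": [0,0.03,0]},
    {"gripper": 0,"delta_pos": [-0.56,0,0.02],"dr": [0,0.03,0]},
    {"gripper": 0,"delta_pos": [-0.56,0,0.02],"dr": [0,0.03,0]},
  ],
)

```text
t: 24.82
ee_pos: [644.6, 264.7, 286.1]
orientation: [1.574, 1.714, -0.803]
ft_force: [0.1, 0.0, -1.9]
width: 13.6
```

>>> apply_moves(
  increments=[
    {"gripper": 0,"delta_pos": [-0.56,0,0.02],"dr": [0,0.03,0]},
    {"gripper": 0,"delta_pos": [-0.56,0,0.02],"dr": [0,0.03,0]},
    {"gripper": 0,"delta_pos": [-0.56,0,0.02],"dr": [0,0.03,0]},
    {"gripper": 0,"delta_pos": [-0.56,0,0.02],"dr": [0,0.03,0]},
    {"gripper": 0,"delta_pos": [-0.56,0,0.02],"dr": [0,0.03,0]},
  ],
)

```text
t: 25.23
ee_pos: [646.1, 246.2, 307.0]
orientation: [1.67, 1.819, -0.701]
ft_force: [-0.3, -0.2, -0.5]
width: 13.6
```

>>> apply_moves(
  increments=[
    {"gripper": 0,"delta_pos": [-0.56,0,0.02],"dr": [0,0.03,0]},
    {"gripper": 0,"delta_pos": [-0.56,0,0.02],"dr": [0,0.03,0]},
    {"gripper": 0,"delta_pos": [-0.56,0,0.02],"dr": [0,0.03,0]},
    {"gripper": 0,"delta_pos": [0,0,0],"dr": [0,0,0]},
    {"gripper": 0,"delta_pos": [0,0,0],"dr": [0,0,0]},
  ],
)

```text
t: 25.65
ee_pos: [647.8, 233.3, 318.8]
orientation: [1.729, 1.88, -0.634]
ft_force: [-0.4, 0.5, -1.2]
width: 13.5
```

```bash
python3 -c "
from plan import *
lip()
d=cam('top');e=cam('side')
a=cv2.resize(d['img'][70:190,150:300],(600,480));b=cv2.resize(e['img'][120:260,240:360],(410,480))
im=np.hstack([a,b])[:,:,::-1];cv2.imwrite('pics/t4.png',cv2.resize(im,(800,380)))"
```

```text
lip sorter xy [  0.388 137.783] z 175.97174015970492 tilt 49.80025236008338 roll -0.001342610435844882 q [-0.012  0.505  1.544  0.897  1.337 -0.429] F [-0.393  0.451 -1.178] w 13.528203752108308 25.65
```

View pics/t4.png

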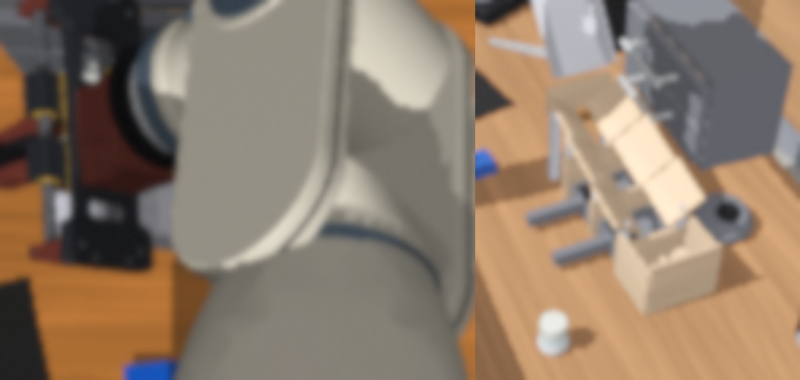

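The side view shows an empty trough and a dark ball patch in the high tray at (585,193). I level the scoop again.

>>> apply_moves(
  increments=[
    {"gripper": 0,"delta_pos": [0,0,0],"dr": [0,0,0]},
    {"gripper": 0,"delta_pos": [1.1,0,0],"dr": [0,-0.07,0]},
    {"gripper": 0,"delta_pos": [1.2,0,0],"dr": [0,-0.08,0]},
    {"gripper": 0,"delta_pos": [1.2,0,0],"dr": [0,-0.08,0]},
    {"gripper": 0,"delta_pos": [1.2,0,0],"dr": [0,-0.08,0]},
  ],
)

```text
t: 26.17
ee_pos: [645.5, 266.2, 286.0]
orientation: [1.528, 1.659, -0.847]
ft_force: [-0.6, 0.9, -1.1]
width: 13.9
```

>>> apply_moves(
  increments=[
    {"gripper": 0,"delta_pos": [1.2,0,-0.1],"dr": [0,-0.08,0]},
    {"gripper": 0,"delta_pos": [1.2,0,-0.1],"dr": [0,-0.08,0]},
    {"gripper": 0,"delta_pos": [1.2,0,-0.1],"dr": [0,-0.08,0]},
    {"gripper": 0,"delta_pos": [1.2,0,-0.1],"dr": [0,-0.08,0]},
    {"gripper": 0,"delta_pos": [1.2,0,-0.1],"dr": [0,-0.08,0]},
  ],
)

```text
t: 26.58
ee_pos: [642.9, 294.4, 233.1]
orientation: [1.257, 1.365, -1.071]
ft_force: [-1.1, -0.2, -2.2]
width: 13.8
```

>>> apply_moves(
  increments=[
    {"gripper": 0,"delta_pos": [0.7,0,-0.5],"dr": [0,-0.08,0]},
    {"gripper": 0,"delta_pos": [0,0,-1],"dr": [0,-0.079,0]},
    {"gripper": 0,"delta_pos": [-1,0,-1],"dr": [0,0,0]},
    {"gripper": 0,"delta_pos": [-1,0,0],"dr": [0,0,0]},
    {"gripper": 0,"delta_pos": [0,0,0],"dr": [0,0,0]},
  ],
)

```text
t: 27.0
ee_pos: [641.7, 320.7, 250.6]
orientation: [1.151, 1.249, -1.141]
ft_force: [0.2, -1.0, -1.6]
width: 13.9
```

```bash
python3 -c "
from plan import *
lip()
d=cam('top');save(d,'t5.png',(140,70,300,190,5))
plan([424.9,308,190],Rt(15.7,1))
P=cloud(d);P[d['range_z']<=0]=0
a=np.radians(SA);L=(P[...,:2]-SO)@np.array([[np.cos(a),-np.sin(a)],[np.sin(a),np.cos(a)]])
hsv=cv2.cvtColor(d['img'],cv2.COLOR_RGB2HSV)
m=((hsv[...,2]<50)&(abs(L[...,0])<45)&(L[...,1]>-150)&(L[...,1]<100)).astype(np.uint8)
n,l,s,c=cv2.connectedComponentsWithStats(m)
for k in range(1,n):
    if s[k,4]>8: print(c[k],s[k,4],np.median(L[l==k],0),np.median(P[l==k][:,2]))
"
```

```text
lip sorter xy [  2.195 158.551] z 248.56358658373316 tilt 0.27106675919212037 roll 0.004143819061496745 q [0.446 0.539 1.392 0.003 1.205 0.359] F [ 0.231 -0.953 -1.644] w 13.940446770547274 27.0
t 27.05 pos [641.632 319.44  249.728] F [-0.019 -0.674 -1.607] w 13.6 q [0.444 0.539 1.393 0.003 1.204 0.359]
rot total [-1.761  0.    -0.006] min rows 14.1  then shift cm (new tool axes) [  5.973   4.763 -21.174] old axes [  5.902 -21.713  -0.657] min rows 5.4
```

View pics/t5.png

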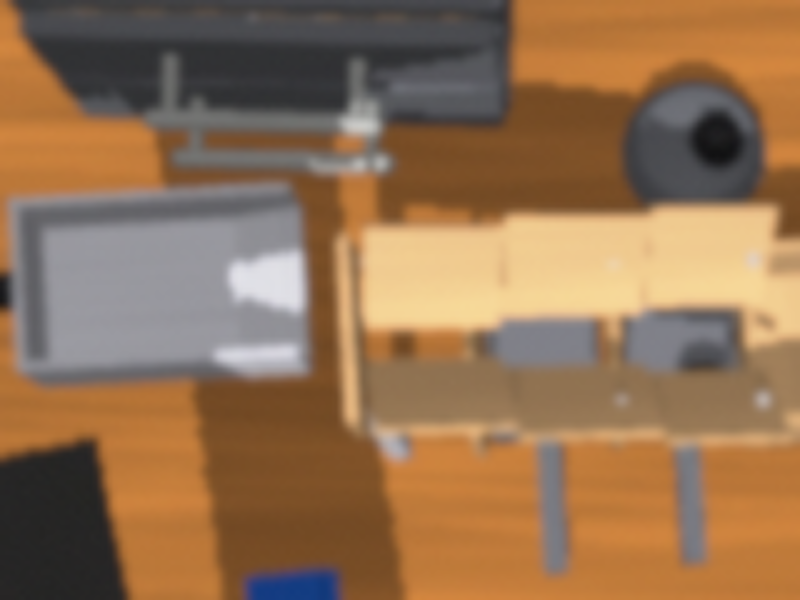

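The scoop is empty, the medium ball is in the low tray at (705,355), and the small ones are hidden under the front board. The scoop goes back to its mat.

>>> apply_moves(
  increments=[
    {"gripper": 0,"delta_pos": [0,-2,0],"dr": [0,0,0]},
    {"gripper": 0,"delta_pos": [0,-3,0],"dr": [0,0,0]},
    {"gripper": 0,"delta_pos": [0,-3.5,0],"dr": [0,0,0]},
    {"gripper": 0,"delta_pos": [0,-3.5,0],"dr": [0,0,0]},
    {"gripper": 0,"delta_pos": [0,-3.5,0],"dr": [0,0,0]},
  ],
)

```text
t: 27.47
ee_pos: [485.0, 304.5, 247.4]
orientation: [1.151, 1.248, -1.148]
ft_force: [-0.7, 0.5, -0.4]
width: 13.7
```

>>> apply_moves(
  increments=[
    {"gripper": 0,"delta_pos": [0,-3.5,0],"dr": [0,0,0]},
    {"gripper": 0,"delta_pos": [0,-3,0],"dr": [0,0,0]},
    {"gripper": 0,"delta_pos": [0,-0.5,0],"dr": [-0.11,0,0]},
    {"gripper": 0,"delta_pos": [0,0,0],"dr": [-0.11,0,0]},
    {"gripper": 0,"delta_pos": [0,0,0],"dr": [-0.11,0,0]},
  ],
)

```text
t: 27.88
ee_pos: [416.1, 299.2, 248.0]
orientation: [0.898, 1.379, -0.894]
ft_force: [-0.3, 0.3, -1.3]
width: 13.8
```

>>> apply_moves(
  increments=[
    {"gripper": 0,"delta_pos": [0,0,0],"dr": [-0.11,0,0]},
    {"gripper": 0,"delta_pos": [0,0,0],"dr": [-0.11,0,0]},
    {"gripper": 0,"delta_pos": [0,0,0],"dr": [-0.11,0,0]},
    {"gripper": 0,"delta_pos": [0,0,0],"dr": [-0.11,0,0]},
    {"gripper": 0,"delta_pos": [0,0,0],"dr": [-0.11,0,0]},
  ],
)

```text
t: 28.3
ee_pos: [416.8, 299.1, 247.7]
orientation: [0.475, 1.519, -0.471]
ft_force: [0.2, -0.0, -1.2]
width: 13.7
```

>>> apply_moves(
  increments=[
    {"gripper": 0,"delta_pos": [0,0,0],"dr": [-0.11,0,0]},
    {"gripper": 0,"delta_pos": [0,0,0],"dr": [-0.11,0,0]},
    {"gripper": 0,"delta_pos": [0,0,0],"dr": [-0.11,0,0]},
    {"gripper": 0,"delta_pos": [0,0,0],"dr": [-0.11,0,0]},
    {"gripper": 0,"delta_pos": [0,0,0],"dr": [-0.11,0,0]},
  ],
)

```text
t: 28.72
ee_pos: [416.8, 299.1, 247.6]
orientation: [0.044, 1.571, -0.04]
ft_force: [0.3, 0.9, -0.9]
width: 13.5
```

>>> apply_moves(
  increments=[
    {"gripper": 0,"delta_pos": [0,0,0],"dr": [-0.11,0,0]},
    {"gripper": 0,"delta_pos": [0,0,0],"dr": [-0.11,0,0]},
    {"gripper": 0,"delta_pos": [0,0,0],"dr": [-0.1,0,0]},
    {"gripper": 0,"delta_pos": [0,0,0],"dr": [0,0,0]},
    {"gripper": 0,"delta_pos": [0,0,0],"dr": [0,0,0]},
  ],
)

```text
t: 29.13
ee_pos: [416.7, 299.4, 247.5]
orientation: [-0.201, 1.561, 0.204]
ft_force: [0.7, -0.3, -1.9]
width: 14.2
```

```bash
python3 -c "
from plan import *
plan([415.6,310.8,22],Rt(15,1))
"
```

```text
t 29.13 pos [416.705 299.375 247.517] F [ 0.659 -0.304 -1.935] w 14.2 q [ 0.599  0.237  1.86   0.002  1.044 -1.231]
rot total [-0.004  0.    -0.002] min rows 0.0  then shift cm (new tool axes) [22.552  1.132  0.189] old axes [22.554  1.094  0.176] min rows 5.4
```

>>> apply_moves(
  increments=[
    {"gripper": 0,"delta_pos": [1,0.6,0.1],"dr": [0,0,0]},
    {"gripper": 0,"delta_pos": [3,0.5,0.1],"dr": [0,0,0]},
    {"gripper": 0,"delta_pos": [3.5,0,0],"dr": [0,0,0]},
    {"gripper": 0,"delta_pos": [3.5,0,0],"dr": [0,0,0]},
    {"gripper": 0,"delta_pos": [3.5,0,0],"dr": [0,0,0]},
  ],
)

```text
t: 29.55
ee_pos: [415.4, 311.9, 100.6]
orientation: [-0.203, 1.56, 0.206]
ft_force: [-0.1, 1.4, -1.6]
width: 13.7
```

>>> apply_moves(
  increments=[
    {"gripper": 0,"delta_pos": [3,0,0],"dr": [0,0,0]},
    {"gripper": 0,"delta_pos": [2,0,0],"dr": [0,0,0]},
    {"gripper": 0,"delta_pos": [1,0,0],"dr": [0,0,0]},
    {"gripper": 0,"delta_pos": [0.5,0,0],"dr": [0,0,0]},
    {"gripper": 0,"delta_pos": [0,0,0],"dr": [0,0,0]},
  ],
)

```text
t: 29.97
ee_pos: [415.2, 311.6, 36.5]
orientation: [-0.205, 1.562, 0.206]
ft_force: [-0.4, -0.6, -2.5]
width: 13.6
```

```bash
python3 -c "
from plan import *
plan([415.6,310.8,22],Rt(15,1))
"
```

```text
t 29.97 pos [415.234 311.641  36.5  ] F [-0.437 -0.639 -2.516] w 13.6 q [ 0.62   0.583  1.96   0.002  0.599 -1.214]
rot total [ 0.    -0.001 -0.001] min rows 0.0  then shift cm (new tool axes) [ 1.45  -0.091  0.014] old axes [ 1.45  -0.092  0.015] min rows 0.3
```

>>> apply_moves(
  increments=[
    {"gripper": 0,"delta_pos": [0.5,0,0],"dr": [0,0,0]},
    {"gripper": 0,"delta_pos": [0.5,0,0],"dr": [0,0,0]},
    {"gripper": 0,"delta_pos": [0.35,0,0],"dr": [0,0,0]},
    {"gripper": 0,"delta_pos": [0.1,0,0],"dr": [0,0,0]},
    {"gripper": 0,"delta_pos": [0,0,0],"dr": [0,0,0]},
  ],
)

```text
t: 30.38
ee_pos: [415.5, 311.8, 22.9]
orientation: [-0.206, 1.561, 0.207]
ft_force: [0.2, 0.4, -1.3]
width: 13.7
```

>>> apply_moves(
  increments=[
    {"gripper": 45,"delta_pos": [0,0,0],"dr": [0,0,0]},
    {"gripper": 45,"delta_pos": [0,0,0],"dr": [0,0,0]},
    {"gripper": 45,"delta_pos": [0,0,0],"dr": [0,0,0]},
    {"gripper": 45,"delta_pos": [0,0,0],"dr": [0,0,0]},
    {"gripper": 45,"delta_pos": [0,0,0],"dr": [0,0,0]},
  ],
)

```text
t: 30.8
ee_pos: [415.6, 311.9, 22.9]
orientation: [-0.206, 1.56, 0.208]
ft_force: [-0.0, -0.6, -0.4]
width: 38.9
```

>>> apply_moves(
  increments=[
    {"gripper": 45,"delta_pos": [-2,0,0],"dr": [0,0,0]},
    {"gripper": 45,"delta_pos": [-3.5,0,0],"dr": [0,0,0]},
    {"gripper": 45,"delta_pos": [-3.5,0,0],"dr": [0,0,0]},
    {"gripper": 45,"delta_pos": [-3.5,0,0],"dr": [0,0,0]},
    {"gripper": 45,"delta_pos": [-3,0,0],"dr": [0,0,0]},
  ],
)

```text
t: 31.22
ee_pos: [415.6, 311.7, 180.0]
orientation: [-0.205, 1.56, 0.208]
ft_force: [0.6, 1.1, -0.5]
width: 39.9
```

```bash
cat > sc.py <<'E'
from tr import *
def scoop(d):
    q=handles(d,(360,640,230,420));q=q[q[:,2]>25];c,a,n,t,w=shape(q,0)
    s1=(t<-60);s2=(t>-20)
    w1=(w[s1].min()+w[s1].max())/2;w2=(w[s2&(t<20)].min()+w[s2&(t<20)].max())/2;w3=(w[t>60].min()+w[t>60].max())/2
    mid=(t.min()+t.max())/2; t0=mid+26
    p=c+t0*a+w2*n;dm=p-[513.8,340.4];b=np.radians(13.76)
    print('scoop origin',p,'in mat',dm[0]*np.cos(b)+dm[1]*np.sin(b),-dm[0]*np.sin(b)+dm[1]*np.cos(b),'rim z',np.percentile(q[t>-20][:,2],[50,98]),t.max()-t.min())
E
python3 -c "
from sc import *;from plan import *
np.set_printoptions(precision=3,suppress=True)
d=cam('top');scoop(d)
plan([407,160.3,150],Rt(7.6,-1)); plan([407,160.3,150],Rt(7.6,1))
P=cloud(d);P[d['range_z']<=0]=0
m=(P[...,2]>18)&(P[...,2]<60)&(abs(P[...,0]-440)<80)&(abs(P[...,1]-165)<35)
n,l,s,c=cv2.connectedComponentsWithStats(m.astype(np.uint8))
for k in range(1,n):
    if s[k,4]>10:print(s[k],P[l==k].mean(0),P[l==k].max(0),P[l==k].min(0))
"
```

```text
scoop origin [554.58 354.64] in mat 42.99624994442669 4.131217111145874 rim z [37.197 44.788] 139.8627716035004
t 31.27 pos [418.141 313.556 185.1  ] F [1.107 1.479 4.247] w 39.6 q [ 0.62   0.332  1.897  0.001  0.903 -1.215]
rot total [-3.011  0.007  0.013] min rows 24.1  then shift cm (new tool axes) [ 3.51  15.044  3.131] old axes [  3.405 -14.522  -5.093] min rows 3.8
t 31.27 pos [418.141 313.556 185.1  ] F [1.107 1.479 4.247] w 39.6 q [ 0.62   0.332  1.897  0.001  0.903 -1.215]
rot total [ 0.131  0.008 -0.005] min rows 1.0  then shift cm (new tool axes) [  3.51  -15.044  -3.131] old axes [  3.405 -14.522  -5.093] min rows 3.8
[193 205  12  12 105] [455.792 165.87   37.511] [473.282 183.693  46.011] [440.558 151.449  26.38 ]
[197 224   8   8  55] [406.531 160.506  29.045] [417.342 171.128  35.247] [396.59  150.333  21.824]
```

```bash
python3 -c "
from plan import *
plan([407.5,160.6,100],Rt(7.6,1))"
```

```text
t 31.27 pos [418.141 313.556 185.1  ] F [1.107 1.479 4.247] w 39.6 q [ 0.62   0.332  1.897  0.001  0.903 -1.215]
rot total [ 0.131  0.008 -0.005] min rows 1.0  then shift cm (new tool axes) [  8.51  -15.021  -3.078] old axes [  8.406 -14.527  -5.081] min rows 4.2
```

>>> apply_moves(
  increments=[
    {"gripper": 45,"delta_pos": [0,0,0],"dr": [0.065,0.008,0]},
    {"gripper": 45,"delta_pos": [0,-3,-0.6],"dr": [0.066,0,0]},
    {"gripper": 45,"delta_pos": [0,-3,-0.6],"dr": [0,0,0]},
    {"gripper": 45,"delta_pos": [0,-3,-0.6],"dr": [0,0,0]},
    {"gripper": 45,"delta_pos": [0,-3,-0.6],"dr": [0,0,0]},
  ],
)

```text
t: 31.68
ee_pos: [409.1, 188.3, 177.8]
orientation: [-0.105, 1.576, 0.104]
ft_force: [0.7, -0.7, -0.1]
width: 39.7
```

>>> apply_moves(
  increments=[
    {"gripper": 45,"delta_pos": [1,-3,-0.6],"dr": [0,0,0]},
    {"gripper": 45,"delta_pos": [3,0,0],"dr": [0,0,0]},
    {"gripper": 45,"delta_pos": [3,0,0],"dr": [0,0,0]},
    {"gripper": 45,"delta_pos": [1,0,0],"dr": [0,0,0]},
    {"gripper": 45,"delta_pos": [0,0,0],"dr": [0,0,0]},
  ],
)

```text
t: 32.1
ee_pos: [405.2, 158.1, 96.0]
orientation: [-0.105, 1.581, 0.102]
ft_force: [0.4, -0.4, -0.9]
width: 39.7
```

```bash
python3 -c "
from sc import *
from plan import *
np.set_printoptions(precision=3,suppress=True)
plan([407.5,160.6,21.5],Rt(7.6,1))
d=cam('wrist');P=cloud(d);P[d['range_z']<=0]=0;save(d,'w5.png',(0,0,512,384,1.5))
hsv=cv2.cvtColor(d['img'],cv2.COLOR_RGB2HSV)
m=(hsv[...,2]<60)&(P[...,2]>13)&(P[...,2]<60)&(abs(P[...,0]-440)<80)&(abs(P[...,1]-165)<35)
n,l,s,c=cv2.connectedComponentsWithStats(m.astype(np.uint8))
for k in range(1,n):
    if s[k,4]>50:
        q=P[l==k];A=np.c_[2*q,np.ones(len(q))];x=np.linalg.lstsq(A,(q**2).sum(1),rcond=None)[0];print(s[k],'centre',x[:3],'r',np.sqrt(x[3]+x[:3]@x[:3]))
scoop(cam('top'))
"
```

```text
t 32.10 pos [405.229 158.146  96.026] F [ 0.366 -0.427 -0.881] w 39.7 q [ 0.343  0.388  2.118  0.003  0.649 -1.362]
rot total [-0.001 -0.013  0.001] min rows 0.1  then shift cm (new tool axes) [7.453 0.213 0.258] old axes [7.448 0.22  0.353] min rows 1.8
[ 238  242   37   37 1026] centre [457.717 168.023  26.329] r 16.500010862072465
scoop origin [535.263 344.121] in mat 21.7318622635149 -1.4913137883406993 rim z [37.826 44.883] 174.64952890515815
```

View pics/w5.png

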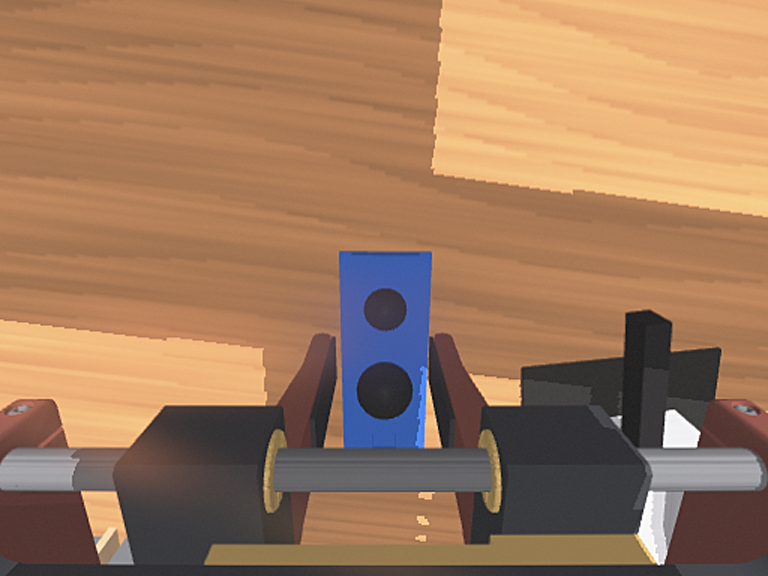

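The fit confirms the medium ball at (457.7,168.0), r≈16.5. The small one sits at px (385,308), one pocket nearer, and both lie on the gripper's centre line. I pick the small one first.

>>> apply_moves(
  increments=[
    {"gripper": 45,"delta_pos": [1,0.27,0.33],"dr": [0,-0.013,0]},
    {"gripper": 45,"delta_pos": [2.5,0,0],"dr": [0,0,0]},
    {"gripper": 45,"delta_pos": [2,0,0],"dr": [0,0,0]},
    {"gripper": 45,"delta_pos": [1.2,0,0],"dr": [0,0,0]},
    {"gripper": 45,"delta_pos": [0,0,0],"dr": [0,0,0]},
  ],
)

```text
t: 32.62
ee_pos: [409.9, 162.4, 30.4]
orientation: [-0.104, 1.564, 0.105]
ft_force: [-0.4, -0.3, 0.4]
width: 39.7
```

```bash
python3 -c "
from plan import *
plan([408,161.2,21.5],Rt(7.6,1))"
```

```text
t 32.62 pos [409.939 162.408  30.443] F [-0.412 -0.322  0.393] w 39.7 q [ 0.351  0.53   2.132 -0.002  0.475 -1.351]
rot total [ 0.     0.004 -0.   ] min rows 0.0  then shift cm (new tool axes) [ 0.894 -0.094 -0.208] old axes [ 0.893 -0.094 -0.212] min rows 0.2
```

>>> apply_moves(
  increments=[
    {"gripper": 45,"delta_pos": [0.45,-0.1,-0.2],"dr": [0,0,0]},
    {"gripper": 45,"delta_pos": [0.45,0,0],"dr": [0,0,0]},
    {"gripper": 0,"delta_pos": [0,0,0],"dr": [0,0,0]},
    {"gripper": 0,"delta_pos": [0,0,0],"dr": [0,0,0]},
    {"gripper": 0,"delta_pos": [0,0,0],"dr": [0,0,0]},
  ],
)

```text
t: 33.03
ee_pos: [408.7, 160.9, 22.5]
orientation: [-0.103, 1.562, 0.104]
ft_force: [0.6, -0.5, 0.9]
width: 23.3
```

>>> apply_moves(
  increments=[
    {"gripper": 0,"delta_pos": [0,0,0],"dr": [0,0,0]},
    {"gripper": 0,"delta_pos": [0,0,0],"dr": [0,0,0]},
    {"gripper": 0,"delta_pos": [-0.5,0,0],"dr": [0,0,0]},
    {"gripper": 0,"delta_pos": [-2,0,0],"dr": [0,0,0]},
    {"gripper": 0,"delta_pos": [-3,0,0],"dr": [0,0,0]},
  ],
)

```text
t: 33.45
ee_pos: [406.3, 160.1, 76.1]
orientation: [-0.104, 1.568, 0.103]
ft_force: [0.4, -0.2, -0.3]
width: 23.4
```

```bash
python3 -c "
from plan import *
plan([*S(0,108),200],Rt(SA,1))"
```

```text
t 33.45 pos [406.257 160.111  76.119] F [ 0.35  -0.171 -0.253] w 23.4 q [ 0.349  0.427  2.129 -0.002  0.585 -1.353]
rot total [0.048 0.    0.001] min rows 0.4  then shift cm (new tool axes) [-12.388  -9.645  24.614] old axes [-12.373 -10.813  24.131] min rows 7.0
```

>>> apply_moves(
  increments=[
    {"gripper": 0,"delta_pos": [-3,0,0],"dr": [0.048,0,0]},
    {"gripper": 0,"delta_pos": [-3.5,0,0],"dr": [0,0,0]},
    {"gripper": 0,"delta_pos": [-3.5,0,0],"dr": [0,0,0]},
    {"gripper": 0,"delta_pos": [-2.4,0,0],"dr": [0,0,0]},
    {"gripper": 0,"delta_pos": [0,-0.6,1.6],"dr": [0,0,0]},
  ],
)

```text
t: 33.87
ee_pos: [424.1, 156.9, 205.9]
orientation: [-0.065, 1.559, 0.069]
ft_force: [0.6, 0.5, -1.6]
width: 23.7
```

>>> apply_moves(
  increments=[
    {"gripper": 0,"delta_pos": [0,-1,2.5],"dr": [0,0,0]},
    {"gripper": 0,"delta_pos": [0,-1.2,3],"dr": [0,0,0]},
    {"gripper": 0,"delta_pos": [0,-1.2,3],"dr": [0,0,0]},
    {"gripper": 0,"delta_pos": [0,-1.2,3],"dr": [0,0,0]},
    {"gripper": 0,"delta_pos": [0,-1.2,3],"dr": [0,0,0]},
  ],
)

```text
t: 34.28
ee_pos: [574.2, 109.7, 202.1]
orientation: [-0.065, 1.565, 0.067]
ft_force: [0.1, 0.6, 0.1]
width: 23.6
```

>>> apply_moves(
  increments=[
    {"gripper": 0,"delta_pos": [0,-1.2,3],"dr": [0,0,0]},
    {"gripper": 0,"delta_pos": [0,-1.2,3],"dr": [0,0,0]},
    {"gripper": 0,"delta_pos": [0,-0.8,2],"dr": [0,0,0]},
    {"gripper": 0,"delta_pos": [0,0,0.5],"dr": [0,0,0]},
    {"gripper": 0,"delta_pos": [0,0,0],"dr": [0,0,0]},
  ],
)

```text
t: 34.7
ee_pos: [661.1, 85.3, 201.8]
orientation: [-0.065, 1.565, 0.066]
ft_force: [-0.6, 0.4, -1.2]
width: 23.6
```

```bash
python3 -c "
from plan import *
plan([*S(0,110),140],Rt(SA,1))"
```

```text
t 34.70 pos [661.099  85.314 201.818] F [-0.603  0.449 -1.185] w 23.6 q [ 0.11   0.512  1.556  0.001  1.068 -1.544]
rot total [-0.002  0.005 -0.001] min rows 0.0  then shift cm (new tool axes) [ 6.182  0.162 -0.147] old axes [ 6.181  0.158 -0.176] min rows 1.5
```

>>> apply_moves(
  increments=[
    {"gripper": 0,"delta_pos": [2,0.15,-0.15],"dr": [0,0,0]},
    {"gripper": 0,"delta_pos": [2,0,0],"dr": [0,0,0]},
    {"gripper": 0,"delta_pos": [1.5,0,0],"dr": [0,0,0]},
    {"gripper": 0,"delta_pos": [0.6,0,0],"dr": [0,0,0]},
    {"gripper": 0,"delta_pos": [0,0,0],"dr": [0,0,0]},
  ],
)

```text
t: 35.12
ee_pos: [656.9, 87.5, 139.6]
orientation: [-0.066, 1.569, 0.067]
ft_force: [-1.0, 0.1, 0.1]
width: 23.4
```

>>> apply_moves(
  increments=[
    {"gripper": 40,"delta_pos": [0,0,0],"dr": [0,0,0]},
    {"gripper": 40,"delta_pos": [0,0,0],"dr": [0,0,0]},
    {"gripper": 40,"delta_pos": [0,0,0],"dr": [0,0,0]},
    {"gripper": 40,"delta_pos": [-1,0,0],"dr": [0,0,0]},
    {"gripper": 40,"delta_pos": [-3,0,0],"dr": [0,0,0]},
  ],
)

```text
t: 35.53
ee_pos: [656.5, 86.7, 178.5]
orientation: [-0.066, 1.572, 0.066]
ft_force: [0.2, -0.6, -0.6]
width: 35.0
```

>>> apply_moves(
  increments=[
    {"gripper": 40,"delta_pos": [-3,0,0],"dr": [0,0,0]},
    {"gripper": 45,"delta_pos": [-0.5,0.6,-1.5],"dr": [0,0,0]},
    {"gripper": 55,"delta_pos": [0,1.2,-3],"dr": [0,0,0]},
    {"gripper": 55,"delta_pos": [0,1.2,-3],"dr": [0,0,0]},
    {"gripper": 55,"delta_pos": [0,1.2,-3],"dr": [0,0,0]},
  ],
)

```text
t: 35.95
ee_pos: [549.9, 120.2, 217.1]
orientation: [-0.065, 1.563, 0.066]
ft_force: [-0.2, 0.8, -0.3]
width: 48.0
```

```bash
python3 -c "
from plan import *
plan([457.5,167.7,150],Rt(7.6,1))"
```

```text
t 35.95 pos [549.939 120.188 217.104] F [-0.223  0.836 -0.345] w 48.0 q [ 0.194  0.346  1.785 -0.     1.003 -1.46 ]
rot total [-0.049  0.007 -0.001] min rows 0.4  then shift cm (new tool axes) [ 6.71   5.932 -8.534] old axes [ 6.651  5.501 -8.863] min rows 3.0
```

>>> apply_moves(
  increments=[
    {"gripper": 55,"delta_pos": [0,0,0],"dr": [-0.049,0,0]},
    {"gripper": 55,"delta_pos": [1,2,-2.8],"dr": [0,0,0]},
    {"gripper": 55,"delta_pos": [2,2,-2.8],"dr": [0,0,0]},
    {"gripper": 55,"delta_pos": [2,1.9,-2.9],"dr": [0,0,0]},
    {"gripper": 55,"delta_pos": [1.5,0,0],"dr": [0,0,0]},
  ],
)

```text
t: 36.37
ee_pos: [453.5, 168.1, 149.9]
orientation: [-0.106, 1.567, 0.106]
ft_force: [-0.8, -1.3, -1.0]
width: 48.5
```

```bash
python3 -c "
from plan import *
plan([457.5,167.7,22.5],Rt(7.6,1))"
```

```text
t 36.37 pos [453.462 168.128 149.872] F [-0.778 -1.28  -1.033] w 48.5 q [ 0.33   0.339  1.998 -0.     0.803 -1.375]
rot total [ 0.002  0.002 -0.   ] min rows 0.0  then shift cm (new tool axes) [12.737 -0.096  0.395] old axes [12.738 -0.1    0.374] min rows 3.1
```

>>> apply_moves(
  increments=[
    {"gripper": 55,"delta_pos": [2,-0.1,0.4],"dr": [0,0,0]},
    {"gripper": 55,"delta_pos": [3,0,0],"dr": [0,0,0]},
    {"gripper": 55,"delta_pos": [3,0,0],"dr": [0,0,0]},
    {"gripper": 55,"delta_pos": [2,0,0],"dr": [0,0,0]},
    {"gripper": 55,"delta_pos": [1,0,0],"dr": [0,0,0]},
  ],
)

```text
t: 36.78
ee_pos: [463.1, 166.8, 38.9]
orientation: [-0.104, 1.565, 0.105]
ft_force: [-0.9, 0.1, 0.7]
width: 48.2
```

```bash
python3 -c "
from plan import *
plan([457.5,167.7,22.5],Rt(7.6,1))"
```

```text
t 36.78 pos [463.056 166.757  38.94 ] F [-0.921  0.086  0.721] w 48.2 q [ 0.322  0.554  2.021 -0.001  0.563 -1.381]
rot total [0.    0.003 0.   ] min rows 0.0  then shift cm (new tool axes) [ 1.644  0.167 -0.538] old axes [ 1.642  0.167 -0.544] min rows 0.4
```

>>> apply_moves(
  increments=[
    {"gripper": 55,"delta_pos": [0.6,0.17,-0.5],"dr": [0,0,0]},
    {"gripper": 55,"delta_pos": [0.6,0,0],"dr": [0,0,0]},
    {"gripper": 55,"delta_pos": [0.3,0,0],"dr": [0,0,0]},
    {"gripper": 0,"delta_pos": [0,0,0],"dr": [0,0,0]},
    {"gripper": 0,"delta_pos": [0,0,0],"dr": [0,0,0]},
  ],
)

```text
t: 37.2
ee_pos: [459.1, 168.2, 25.9]
orientation: [-0.104, 1.562, 0.105]
ft_force: [-0.2, 1.0, 0.3]
width: 38.2
```

>>> apply_moves(
  increments=[
    {"gripper": 0,"delta_pos": [0,0,0],"dr": [0,0,0]},
    {"gripper": 0,"delta_pos": [0,0,0],"dr": [0,0,0]},
    {"gripper": 0,"delta_pos": [-0.5,0,0],"dr": [0,0,0]},
    {"gripper": 0,"delta_pos": [-2,0,0],"dr": [0,0,0]},
    {"gripper": 0,"delta_pos": [-3,0,0],"dr": [0,0,0]},
  ],
)

```text
t: 37.62
ee_pos: [456.5, 167.3, 79.4]
orientation: [-0.105, 1.568, 0.104]
ft_force: [0.9, 0.2, -0.1]
width: 32.6
```

>>> apply_moves(
  increments=[
    {"gripper": 0,"delta_pos": [-3,0,0],"dr": [0.048,0,0]},
    {"gripper": 0,"delta_pos": [-3.5,0,0],"dr": [0,0,0]},
    {"gripper": 0,"delta_pos": [-3.5,0,0],"dr": [0,0,0]},
    {"gripper": 0,"delta_pos": [-2.4,0,0],"dr": [0,0,0]},
    {"gripper": 0,"delta_pos": [0,0,0],"dr": [0,0,0]},
  ],
)

```text
t: 38.03
ee_pos: [460.3, 168.7, 209.7]
orientation: [-0.064, 1.556, 0.069]
ft_force: [0.9, -0.2, -0.6]
width: 32.9
```

```bash
python3 -c "
from plan import *
plan([*S(0,110),200],Rt(SA,1))"
```

```text
t 38.03 pos [460.331 168.738 209.652] F [ 0.933 -0.183 -0.607] w 32.9 q [ 0.328  0.248  1.949 -0.001  0.93  -1.328]
rot total [ 0.001  0.014 -0.003] min rows 0.1  then shift cm (new tool axes) [ 0.965 -9.848 19.153] old axes [ 1.21  -9.861 19.132] min rows 5.2
```

>>> apply_moves(
  increments=[
    {"gripper": 0,"delta_pos": [0,-0.7,1.4],"dr": [0,0.01,0]},
    {"gripper": 0,"delta_pos": [0,-1.4,2.7],"dr": [0,0,0]},
    {"gripper": 0,"delta_pos": [0,-1.4,2.7],"dr": [0,0,0]},
    {"gripper": 0,"delta_pos": [0,-1.4,2.7],"dr": [0,0,0]},
    {"gripper": 0,"delta_pos": [0,-1.4,2.7],"dr": [0,0,0]},
  ],
)

```text
t: 38.45
ee_pos: [585.1, 114.7, 203.0]
orientation: [-0.067, 1.576, 0.067]
ft_force: [0.8, -0.8, -0.9]
width: 32.6
```

>>> apply_moves(
  increments=[
    {"gripper": 0,"delta_pos": [0,-1.4,2.7],"dr": [0,0,0]},
    {"gripper": 0,"delta_pos": [0,-1.4,2.7],"dr": [0,0,0]},
    {"gripper": 0,"delta_pos": [0,-0.7,1.4],"dr": [0,0,0]},
    {"gripper": 0,"delta_pos": [0,0,0],"dr": [0,0,0]},
    {"gripper": 0,"delta_pos": [0,0,0],"dr": [0,0,0]},
  ],
)

```text
t: 38.87
ee_pos: [654.6, 85.9, 202.0]
orientation: [-0.066, 1.577, 0.066]
ft_force: [-0.6, 0.1, -1.0]
width: 32.7
```

```bash
python3 -c "
from plan import *
plan([*S(0,110),146],Rt(SA,1))"
```

```text
t 38.87 pos [654.632  85.898 201.987] F [-0.593  0.082 -1.021] w 32.7 q [ 0.112  0.508  1.563  0.001  1.077 -1.543]
rot total [-0.    -0.007 -0.001] min rows 0.1  then shift cm (new tool axes) [5.599 0.049 0.493] old axes [5.595 0.046 0.532] min rows 1.3
```

>>> apply_moves(
  increments=[
    {"gripper": 0,"delta_pos": [2,0.05,0.4],"dr": [0,-0.007,0]},
    {"gripper": 0,"delta_pos": [2,0,0],"dr": [0,0,0]},
    {"gripper": 0,"delta_pos": [1.3,0,0],"dr": [0,0,0]},
    {"gripper": 0,"delta_pos": [0.3,0,0],"dr": [0,0,0]},
    {"gripper": 0,"delta_pos": [0,0,0],"dr": [0,0,0]},
  ],
)

```text
t: 39.28
ee_pos: [657.5, 87.5, 146.1]
orientation: [-0.067, 1.571, 0.068]
ft_force: [-0.0, -0.1, -0.4]
width: 32.5
```

>>> apply_moves(
  increments=[
    {"gripper": 46,"delta_pos": [0,0,0],"dr": [0,0,0]},
    {"gripper": 46,"delta_pos": [0,0,0],"dr": [0,0,0]},
    {"gripper": 46,"delta_pos": [0,0,0],"dr": [0,0,0]},
    {"gripper": 46,"delta_pos": [-1,0,0],"dr": [0,0,0]},
    {"gripper": 46,"delta_pos": [-3,0,0],"dr": [0,0,0]},
  ],
)

```text
t: 39.7
ee_pos: [656.5, 86.8, 184.6]
orientation: [-0.067, 1.575, 0.067]
ft_force: [-0.3, 0.8, -0.1]
width: 40.1
```

>>> apply_moves(
  increments=[
    {"gripper": 46,"delta_pos": [-3.5,0,0],"dr": [0,0,0]},
    {"gripper": 46,"delta_pos": [-3.5,0,0],"dr": [0,0,0]},
    {"gripper": 46,"delta_pos": [-3,0,-1],"dr": [0,0,0]},
    {"gripper": 46,"delta_pos": [0,0,-3],"dr": [0,0,0]},
    {"gripper": 46,"delta_pos": [0,0,-3.5],"dr": [0,0,0]},
  ],
)

```text
t: 40.12
ee_pos: [585.9, 80.8, 290.9]
orientation: [-0.066, 1.561, 0.068]
ft_force: [-0.1, -0.1, -0.3]
width: 40.6
```

>>> apply_moves(
  increments=[
    {"gripper": 46,"delta_pos": [0,-1,-3.5],"dr": [0,0,0]},
    {"gripper": 46,"delta_pos": [0,-2,-3],"dr": [0,0,0]},
    {"gripper": 46,"delta_pos": [0,-3.5,-1],"dr": [0,0,0]},
    {"gripper": 46,"delta_pos": [0,-4,0],"dr": [0,0,0]},
    {"gripper": 46,"delta_pos": [0,-4,0],"dr": [0,0,0]},
  ],
)

```text
t: 40.53
ee_pos: [521.2, -71.2, 288.9]
orientation: [-0.068, 1.565, 0.068]
ft_force: [1.0, 0.5, 0.4]
width: 40.6
```

>>> apply_moves(
  increments=[
    {"gripper": 46,"delta_pos": [0,-4,0],"dr": [0,0,0]},
    {"gripper": 46,"delta_pos": [0,-4,0],"dr": [0,0,0]},
    {"gripper": 46,"delta_pos": [0,-4,0],"dr": [0,0,0]},
    {"gripper": 46,"delta_pos": [0,-2,0],"dr": [0,0,0]},
    {"gripper": 46,"delta_pos": [0,0,0],"dr": [0,0,0]},
  ],
)

```text
t: 40.95
ee_pos: [534.0, -213.7, 288.2]
orientation: [-0.065, 1.566, 0.063]
ft_force: [0.6, -0.4, 0.2]
width: 40.3
```

```bash
python3 -c "
from sc import *
from plan import *
np.set_printoptions(precision=3,suppress=True)
plan([500,-200,250],Rt(SA,1))
d=cam('top');scoop(d)
P=cloud(d);P[d['range_z']<=0]=0
a=np.radians(SA);L=(P[...,:2]-SO)@np.array([[np.cos(a),-np.sin(a)],[np.sin(a),np.cos(a)]])
m=(P[...,2]>18)&(P[...,2]<36)&(L[...,0]>-140)&(L[...,0]<-70)
for lo,hi in((20,80),(-65,-5)):
    q=L[m&(L[...,1]>lo)&(L[...,1]<hi)];print(len(q),q.min(0),q.max(0))
e=cam('side')
A=cv2.resize(d['img'][85:235,105:335],(800,520))
cv2.imwrite('pics/t6.png',A[:,:,::-1])
B=cv2.resize(e['img'][130:240,250:350],(720,600),interpolation=cv2.INTER_CUBIC);cv2.imwrite('pics/s6.png',B[:,:,::-1])
"
```

```text
t 40.95 pos [ 534.008 -213.728  288.199] F [ 0.58  -0.444  0.167] w 40.3 q [-0.402  0.286  1.691  0.001  1.16  -2.054]
rot total [-0.003  0.004  0.002] min rows 0.0  then shift cm (new tool axes) [ 3.82   1.655 -3.273] old axes [ 3.804  1.65  -3.294] min rows 1.3
scoop origin [516.196 338.15 ] in mat 1.7918254138178629 -2.7552029193330854 rim z [37.563 44.858] 214.7706456889229
83 [-123.695   42.953] [-72.715  56.768]
88 [-122.941  -39.505] [-70.938 -25.508]
```

View pics/t6.png

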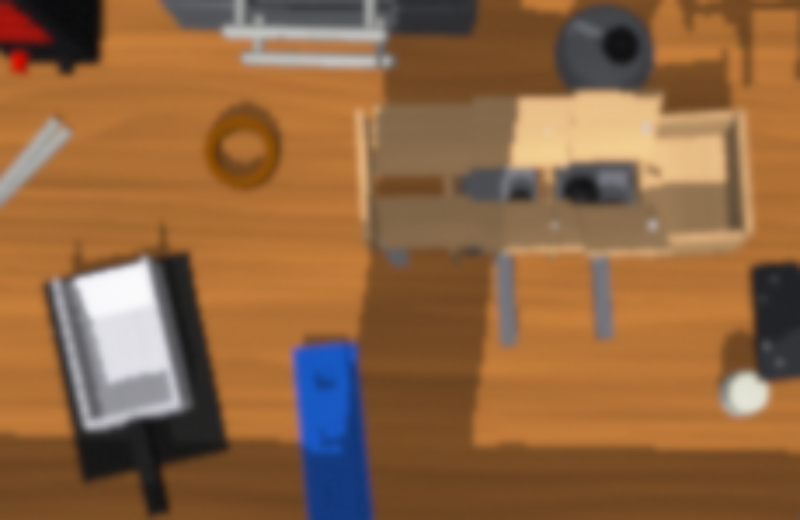

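View pics/s6.png

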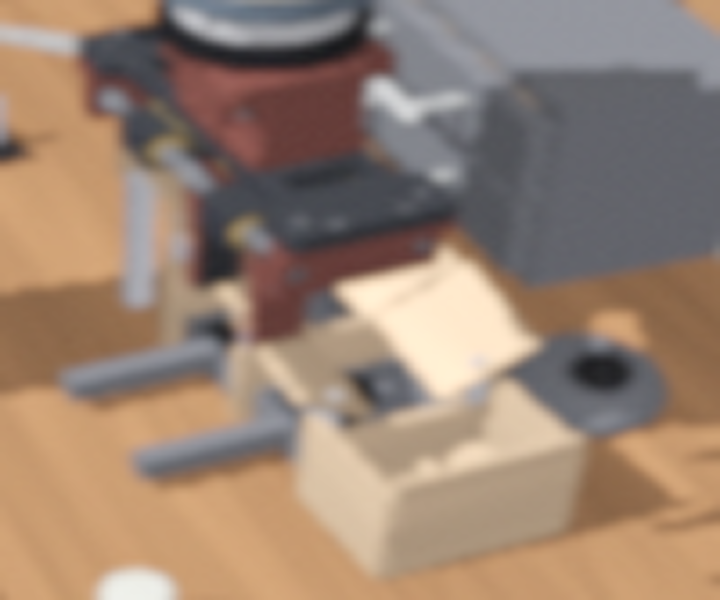

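All checks look right: a small ball shows in the high tray at (520,190) and a medium in the low tray at (580,188). The rack and scoop are empty, and the scoop sits at (1.8,-2.8) on its mat. I'll take one slanted look under the boards to count the balls.

>>> apply_moves(
  increments=[
    {"gripper": 46,"delta_pos": [0,3,0],"dr": [0,0,0]},
    {"gripper": 46,"delta_pos": [0,4,0],"dr": [0,0,0]},
    {"gripper": 46,"delta_pos": [0,4,0],"dr": [0,0,0]},
    {"gripper": 46,"delta_pos": [0,4,0],"dr": [0,0,0]},
    {"gripper": 46,"delta_pos": [0,3.5,0],"dr": [0,0,0]},
  ],
)

```text
t: 41.47
ee_pos: [516.7, -21.8, 287.6]
orientation: [-0.067, 1.567, 0.069]
ft_force: [0.8, 1.3, -0.8]
width: 40.1
```

>>> apply_moves(
  increments=[
    {"gripper": 46,"delta_pos": [0,0,0],"dr": [0,-0.1,0]},
    {"gripper": 46,"delta_pos": [0,0,0],"dr": [0,-0.1,0]},
    {"gripper": 46,"delta_pos": [0,0,0],"dr": [0,-0.11,0]},
    {"gripper": 46,"delta_pos": [0,0,0],"dr": [0,0,0]},
    {"gripper": 46,"delta_pos": [0,0,0],"dr": [0,0,0]},
  ],
)

```text
t: 41.88
ee_pos: [516.4, -24.1, 287.4]
orientation: [-0.054, 1.26, 0.075]
ft_force: [0.8, 0.1, 0.2]
width: 40.2
```

```bash
python3 -c "
from plan import *
plan([*S(-130,8),210],Rt(SA,1,-17.7))
d=cam('wrist');print(proj(d,[[*S(-20,49),20],[*S(-20,-32),20],[*S(-44,49),30]]))"
```

```text
t 41.88 pos [516.384 -24.15  287.372] F [0.788 0.141 0.229] w 40.2 q [-0.104  0.065  2.003  0.084  0.77  -1.812]
rot total [ 0.001  0.001 -0.001] min rows 0.0  then shift cm (new tool axes) [ 8.039 -0.354 -0.258] old axes [ 8.039 -0.365 -0.265] min rows 1.9
[[275.71  180.676]
 [226.868 180.674]
 [276.8   171.539]]
```

>>> apply_moves(
  increments=[
    {"gripper": 46,"delta_pos": [2,0,0],"dr": [0,0,0]},
    {"gripper": 46,"delta_pos": [3,0,0],"dr": [0,0,0]},
    {"gripper": 46,"delta_pos": [2.5,0,0],"dr": [0,0,0]},
    {"gripper": 46,"delta_pos": [0.5,0,0],"dr": [0,0,0]},
    {"gripper": 46,"delta_pos": [0,0,0],"dr": [0,0,0]},
  ],
)

```text
t: 42.35
ee_pos: [542.7, -22.9, 209.3]
orientation: [-0.053, 1.263, 0.075]
ft_force: [-0.1, 0.2, 0.0]
width: 40.6
```

```bash
python3 -c "
from plan import *
plan([*S(-130,8),210],Rt(SA,1,-17.7))
d=cam('wrist');print(proj(d,[[*S(-20,49),20],[*S(-20,-32),20],[*S(-44,49),30]]))
im=cv2.convertScaleAbs(d['img'][110:260,160:360],alpha=1.6,beta=15);cv2.imwrite('pics/w7.png',cv2.resize(im,(800,600),interpolation=cv2.INTER_CUBIC)[:,:,::-1])"
```

```text
t 42.35 pos [542.674 -22.901 209.3  ] F [-0.097  0.167  0.009] w 40.6 q [-0.095  0.222  2.028  0.1    0.592 -1.826]
rot total [ 0.001 -0.002 -0.002] min rows 0.0  then shift cm (new tool axes) [-0.198 -0.256 -0.39 ] old axes [-0.198 -0.256 -0.39 ] min rows 0.1
[[280.899 196.525]
 [222.137 196.58 ]
 [282.524 186.339]]
```

View pics/w7.png

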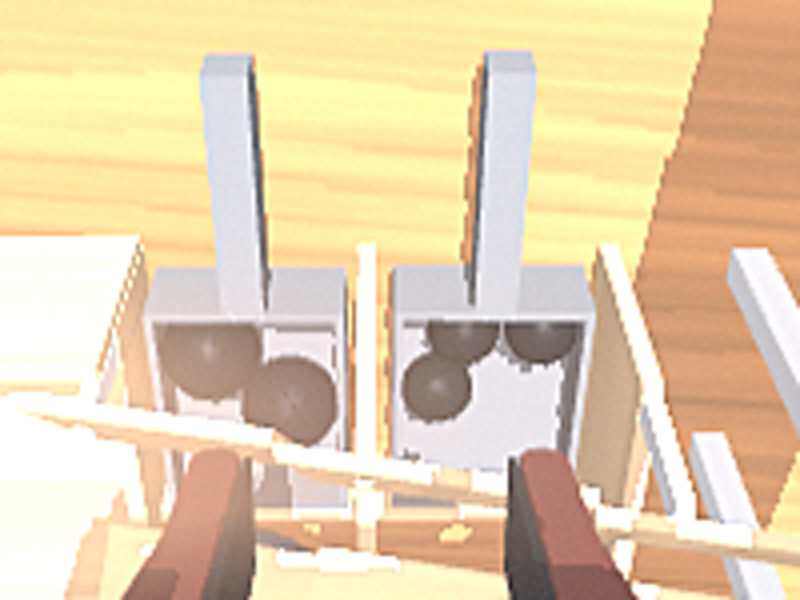

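The slanted view shows three small balls in the high tray (465,340; 540,340; 437,387) and two mediums in the low tray (210,355; 290,400). I back off, recheck the trays and scoop, and hand in.

>>> apply_moves(
  increments=[
    {"gripper": 46,"delta_pos": [-2,0,0],"dr": [0,0,0]},
    {"gripper": 46,"delta_pos": [-3.5,0,0],"dr": [0,0,0]},
    {"gripper": 46,"delta_pos": [-3.5,0,0],"dr": [0,0,0]},
    {"gripper": 46,"delta_pos": [-2,0,0],"dr": [0,0,0]},
    {"gripper": 46,"delta_pos": [0,0,0],"dr": [0,0,0]},
  ],
)

```text
t: 42.82
ee_pos: [510.7, -26.5, 322.5]
orientation: [-0.054, 1.248, 0.073]
ft_force: [0.1, -0.6, 0.1]
width: 40.6
```

>>> apply_moves(
  increments=[
    {"gripper": 46,"delta_pos": [0,-4,0],"dr": [0,0,0]},
    {"gripper": 46,"delta_pos": [0,-4,0],"dr": [0,0,0]},
    {"gripper": 46,"delta_pos": [0,-4,0],"dr": [0,0,0]},
    {"gripper": 46,"delta_pos": [0,-3,0],"dr": [0,0,0]},
    {"gripper": 46,"delta_pos": [0,0,0],"dr": [0,0,0]},
  ],
)

```text
t: 43.23
ee_pos: [522.4, -180.3, 316.4]
orientation: [-0.053, 1.256, 0.069]
ft_force: [0.3, 0.3, -0.1]
width: 40.7
```

```bash
python3 -c "
from sc import *
from plan import *
np.set_printoptions(precision=3,suppress=True)
d=cam('top');scoop(d);print(ctrl.get_obs()['ee_pos'],ctrl.get_obs()['t'])
P=cloud(d);P[d['range_z']<=0]=0
a=np.radians(SA);L=(P[...,:2]-SO)@np.array([[np.cos(a),-np.sin(a)],[np.sin(a),np.cos(a)]])
m=(P[...,2]>18)&(P[...,2]<36)&(L[...,0]>-140)&(L[...,0]<-70)
ok=True
for lo,hi in((20,80),(-65,-5)):
    q=L[m&(L[...,1]>lo)&(L[...,1]<hi)];print(len(q),q.min(0),q.max(0));ok&=len(q)>30 and abs(q[:,0].min()+123.5)<4
print(ok)
if ok:print(ctrl.close_job())
"
```

```text
scoop origin [515.853 339.38 ] in mat 1.7510117323777545 -1.4793324326175377 rim z [39.314 44.896] 215.10860083325298
[ 521.776 -178.151  315.89 ] 43.2833
84 [-123.507   42.958] [-70.256  56.765]
89 [-122.849  -39.514] [-71.477 -25.459]
True
the job is handed in; nothing more can be done
None
```

The job is done and handed in at t ≈ 43 s. I slid both grey trays home, tipped the scoop's three balls in over the high end and put the scoop back on its mat. Then I dropped the rack's small and medium balls in at the high end.

**Balls:** A slanted view under the boards showed three small balls in the high tray and two medium in the low tray. The rack and scoop are empty. No large ball was present at the start, so the bin is empty.

**Trays:** Both handles are straight and on their bay centre lines. They measure about 3.5 to 4 mm past the sorter's middle line. That is slightly over the stated 0–3 mm, within the 2 mm calibration error and well inside the 12 mm limit.

**Scoop:** It stands upright within 2 mm of the mat's middle.

**Disturbances:** I saw no tray or scoop knocked aside. I did not measure the bystander items; I saw none touched. No check failed.

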